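Pin back the sprung clamp arm of a mosaic jig

ROBOT

A 7-joint arm with a two-finger parallel gripper is mounted at the origin on the work surface. World frame = base frame: x ahead of the robot, y to its left, z up, the work surface at z = 0. Lengths are in m, angles in rad, forces in N, time in s.
With the tool pointing down it reaches from about 0.425 to 0.875 m from the base axis. Payload 8.4 kg.
Tool frame: the origin (TCP) lies midway between the tips of the shut fingers; the grasp point (between the pads) lies 19 mm behind it; z points along the fingers, y is the direction in which the jaws open and shut (so a half turn about z gives the same grasp; the last joint's range is limited). The gripper opens to 85 mm and grips with 20 to 120 N. Pads are 22 mm wide; open, the fingers measure 114 mm over their backs; the gripper's body (76 mm by 85 mm) begins 54 mm behind the grasp point. The pads swing forward as they close: fully open they stand 13 mm farther back than shut.
Start: joints at [-1.216, 0.333, 0.04, 1.465, -0.013, 1.343, -0.059], TCP at [0.285, 0.584, 0.196] pointing down, gripper open.
Joint ranges: [-2.58, 2.58], [-0.38, 2.09], [-1.3, 1.39], [0.25, 2.4], [-1.5, 4.64], [0.08, 2.09], [-2.65, 2.65]. Speed limits (rad/s): [2.22, 2.22, 2.79, 2.79, 3.14, 3.14, 3.14].

INTERFACE

Orientations are given as a 3x3 rotation matrix whose columns are the frame's x, y, z axes.
In Python, from workcell import env gives the robot as it stands.
- The arm moves only by the tool carry_out, never from a script. Its argument "plan" is a list of rows, each an object with "gripper": the opening, from 0 (shut) to 1 (fully open); "translation": the shift along the tool's x, y, z in m, a list of three; "turn": the turn about the tool's z in degrees. A call has exactly 5 rows; each row shifts and turns the commanded pose from where the row before left it, along the tool's axes as they then stand; what a row does not reach is not made up. A row lasts 1/8 s, in which the tool goes at most 62.5 mm and 10.7 degrees, less where a joint would pass 70% of its speed; a pose out of reach is approached as far as the arm can. A call with a gripper value outside its range is refused whole. The fingers move at their own pace and stop on an object; "grip_force" is the grip in N (left out, the last holds). Time passes only in rows, so rows that do not move let the fingers close, or fill a call up. It gives the time, the measured TCP pose, the force and the opening at its end, in the units of the state.
- env.observe(): the state, without advancing time (a new reading comes with each control period).
- env.get_image(name): name is "scene" or "top" or "wrist"; returns the picture (420x560x3 uint8, red, green, blue); there is no depth.
- env.camera_model(name): a dict with "fx", "fy", "cx", "cy" (pixels), "pose" (4x4, takes a point from camera to world coordinates). Camera axes: x right, y up, looking along -z (the intrinsics and any distortion apply to the point x, -y, -z); pixel columns grow to the right and rows downward; lengths in m; the calibration is good to about 2 mm. The wrist camera is an equidistant fisheye: a pixel r from the principal point sees the ray r / f radians off the axis. A picture is of the moment at which its call begins: read the wrist's pose just before it. camera_model takes no time and is no camera call; for the wrist camera it gives the pose at the moment of the call.
- env.hand_in(): hands the job in, once; it reports no verdict.
Trained networks look in the newest picture that a camera, given by its name, has taken for a name from the list of things; names that differ only in an ending like _2 or _b are one class to them, and where a whole thing is asked for, a point or a joint stands for the part that bears it (a point fixed in the world has none). Each returns a list of dicts, best first, with "confidence" (0 to 1); they miss things now and then, are a little off and sometimes report something else, mostly with a low value. They report only what shows in the picture. A call takes as long as a camera call. They do not tell look-alikes from the thing itself.
- env.find_in(target, camera): "extent" ([left, top, right, bottom] in pixels, round what is visible of it).
- env.regions_of(target, camera): "pixels" (420x560 bool, what is visible of it) and "extent" ([left, top, right, bottom] in pixels, round what is visible of it).
The state is a dict: "clock": time; "joint_positions": joint angles; "dq": joint speeds; "joint_efforts": joint torques, N m; "tool_pos": TCP position; "tool_rot": TCP orientation; "force": force on the tool from outside, world axes, zero at the start; "wrist_torque": the same for the moment, N m; "grip_width": opening from 0.0 (shut) to 1.0 (fully open).
Only numpy, scipy, OpenCV 4.12 (cv2) and the standard library are available. Lean on these libraries where they do the work, as an engineer would, in place of code of your own. Each camera call takes 0.05 s, during which the arm holds its last target.

TASK

The finished mosaic sample is to come out of its clamping jig later, so pin the sprung clamp arm back out of its way now. Draw the steel pin out of its leaning sleeve, use the pin to swing the arm away from the mosaic against its spring until the hole in the jig's board is free, and stand the pin fully down in that hole so that the arm rests against it; let go. Leave the mosaic panel in its place, and do not push the paste tub, the dish or the jar about.

Things in the scene. Friction and masses are not known exactly. Their poses are not given: they have to be found in the camera images.
- jig: Clamping jig, fixed: plywood board 220 (x) x 280 (y) x 32 mm, origin under its centre, z up. Aluminium fences 14 mm high hold the panel at its +y side; a pivot post 90 mm high stands at the -x end; one round hole on the -y side. Between panel edge (y +21 mm) and the resting arm's face (y -23 mm) is a 44 mm gap, free for the pin from x -20 to +55 mm; beyond it the arm's pad crosses the gap.
- clamp_arm (a joint): Arm angle (rad) about its vertical pivot: 0 = at rest along the jig's +x, pad at the panel; grows as it swings away from the panel to the jig's -y side (clockwise from above), stop at 1.1. A spring drives it to 0: 0.18 N m at 0, 0.42 N m at 0.7 (about 4 N where the pin bears). Rests at about 0.70 on the pin in the hole.
- pivot (a point): Point on the clamp arm's vertical axis, at the height of the board's top (jig x -85, y -30 mm).
- clamp_pad (a point): Middle of the rubber pad's face at the arm's end, which bears on the panel's edge at rest. The arm is an aluminium bar 14 mm thick, 170 mm long from the pivot, its underside 42 and its top 68 mm above the table. The pad and its stem reach 50 mm from the bar's centre line towards the panel, 146 to 172 mm from the pivot.
- clamp_face (a point): Point on the arm's face that looks to the panel, 115 mm from the pivot, at mid height of the bar; it moves with the arm. This is where the pin should push and where it bears once it stands in the hole.
- hole (a point): Centre of the mouth of the round pin hole, at the height of the board's top (jig x +12.6, y -92.6 mm). 19 mm diameter with a 2 mm chamfer, 32 mm deep, right through the board, so that the pin's tip ends on the table. Lies 116 mm from the pivot.
- sleeve_stand: Stand for the pin, fixed: dark steel foot 130 x 90 x 12 mm with an aluminium sleeve block 44 x 44 x 80 mm between two cheeks (74 mm high, 60 mm over their outer faces). The sleeve leans 0.52 rad (30 degrees) from vertical, its upper end to the stand's -x side. Bore 18 mm, right through. Origin under the sleeve, 5 mm from the foot's middle; z up.
- sleeve_mouth (a point): Centre of the upper mouth of the leaning sleeve, 104 mm above the table.
- pin: Loose pin, 131 mm, 0.18 kg, starting in the sleeve. Origin: centre of the tip's end; z runs along it to the grip; x, y square to the grip's flats (y level in the sleeve). Steel shank 16 mm diameter to z 75 mm; flange 34 mm diameter to z 81 (rests on the sleeve's mouth); black square grip 24 x 24 mm to z 131. Fully down in the hole its tip stands on the table, flange 7 mm above the arm.
- panel: Mosaic sample, loose, 140 x 100 x 12 mm board with stone pieces on top (15 mm in all), lying on the jig's board between the fences; origin under its centre (jig x +22, y +71 mm). Must stay.
- tub: Bystander: paste tub, 90 mm diameter, 85 mm high; stands on the other side of the jig from the pin's stand. Origin under its centre.
- dish: Bystander: shallow black dish, 120 mm diameter, 18 mm high.
- jar: Bystander: jar of stones, 68 mm diameter, 75 mm high.
Mind the look-alikes: they are no part of the job. What is shaped like the pin but green is not meant.

How it is judged:
By the outcome, as a careful person would: the job done as asked, in the order asked, and still so for the second after the job is handed in, with the robot touching nothing.
It also fails if it takes over 54 s, if anything falls off the work surface, if the arm or the gripper's body presses on something with over 40 N, if the wrist force passes 120 N, or if a joint passes its speed limit or range.

## Working session

There is one attempt and no reset: what is moved stays moved. The work goes in short steps, Python scripts to look and compute and a tool call to move; the robot and the scene stay as the last step left them, time stands still between calls to the robot, and variables do not carry over. Pictures are saved under pics/ and viewed, and the job is handed in when it is done.

Besides the shell and the picture viewer there is one more tool, called after ">>>" by a JSON object that holds its "op" and its "data", one argument or row to a line. carry_out: Moves the arm, as the interface text tells. Its arguments: {"type":"object","properties":{"plan":{"type":"array"},"grip_force":{"type":"number"}},"required":["plan"]}

```bash
ls; mkdir -p pics; python3 - <<'E'
from workcell import env
import cv2, numpy as np
s=env.observe()
for k,v in s.items(): print(k,np.round(v,4).tolist())
for c in ["scene","top","wrist"]:
    m=env.camera_model(c); print(c,{k:(np.round(v,4).tolist()) for k,v in m.items()})
    im=env.get_image(c); cv2.imwrite(f"pics/{c}0.png",im[:,:,::-1])
print(env.observe()['clock'])
E
```

```text
pics
clock 0.0
joint_positions [-1.2162, 0.3339, 0.0399, 1.4662, -0.0134, 1.3433, -0.0585]
dq [0.0007, 0.0005, 0.0015, -0.0013, -0.0004, -0.002, -0.0014]
joint_efforts [0.0004, -65.8533, 1.3655, -40.5576, 0.0166, 0.0119, 0.0]
tool_pos [0.2848, 0.5837, 0.1955]
tool_rot [[-0.8988, 0.4384, -0.0006], [0.4384, 0.8988, -0.0015], [-0.0001, -0.0016, -1.0]]
force [0.1278, 0.8455, 0.5542]
wrist_torque [-0.0566, 0.001, 0.0063]
grip_width 0.9982
scene {'fx': 419.1343, 'fy': 419.1343, 'cx': 276.9223, 'cy': 209.7104, 'pose': [[-0.5133, -0.5741, 0.6379, 1.0897], [0.8582, -0.3406, 0.3841, 0.3653], [-0.0033, 0.7446, 0.6675, 0.744], [0.0, 0.0, 0.0, 1.0]]}
top {'fx': 533.4334, 'fy': 533.4334, 'cx': 273.8129, 'cy': 209.928, 'pose': [[-0.0134, 0.9891, -0.1466, 0.2329], [-0.9999, -0.0118, 0.0117, 0.0069], [0.0098, 0.1468, 0.9891, 1.6121], [0.0, 0.0, 0.0, 1.0]]}
wrist {'fx': 325.1923, 'fy': 325.1923, 'cx': 273.0522, 'cy': 206.5236, 'pose': [[0.4364, -0.8572, -0.2735, 0.2146], [0.8997, 0.415, 0.1352, 0.6188], [-0.0024, -0.3051, 0.9523, 0.3726], [0.0, 0.0, 0.0, 1.0]]}
0.15
```

View pics/scene0.png

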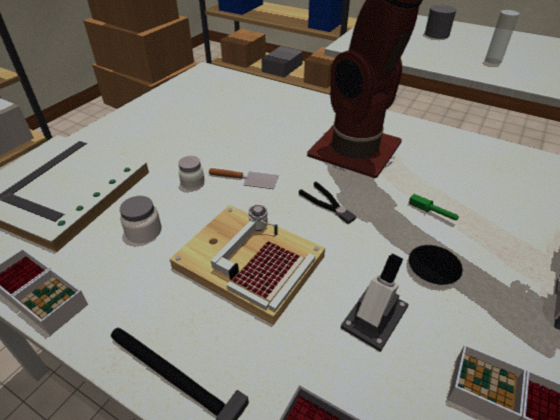

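View pics/top0.png

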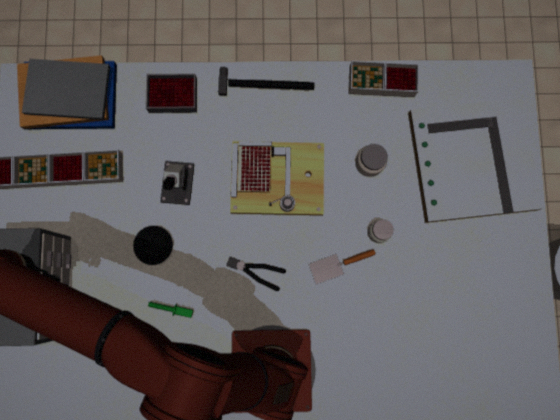

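View pics/wrist0.png

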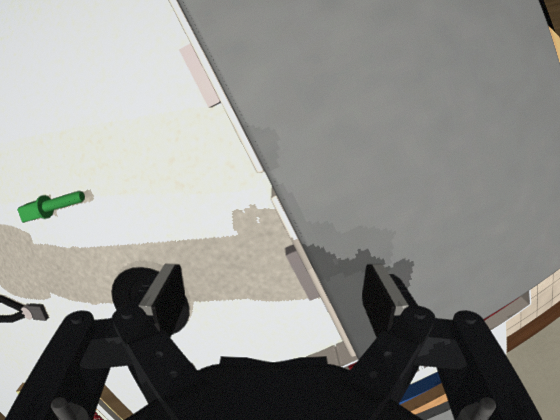

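```bash
python3 - <<'E'
import cv2
a=cv2.imread('pics/scene0.png');b=cv2.imread('pics/top0.png')
cv2.imwrite('pics/c1.png',cv2.resize(a[190:350,165:430],None,fx=3,fy=3,interpolation=cv2.INTER_CUBIC))
cv2.imwrite('pics/c2.png',cv2.resize(b[130:225,150:340],None,fx=4,fy=4,interpolation=cv2.INTER_CUBIC))
E
```

```text
(no output)
```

View pics/c1.png

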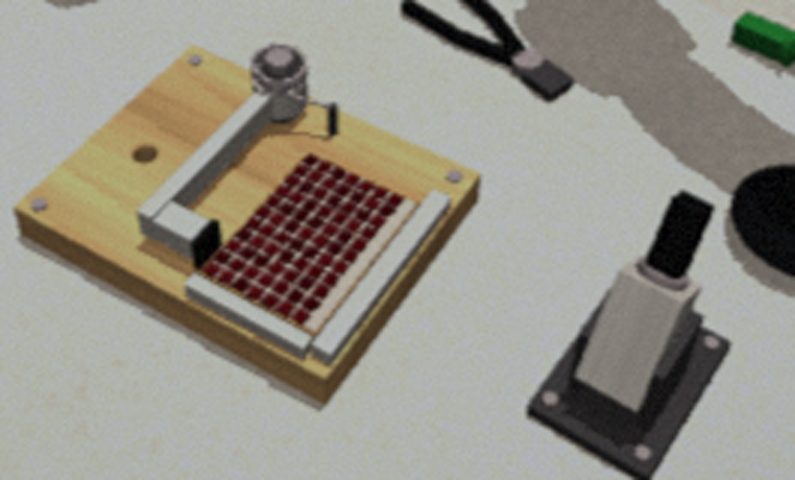

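View pics/c2.png

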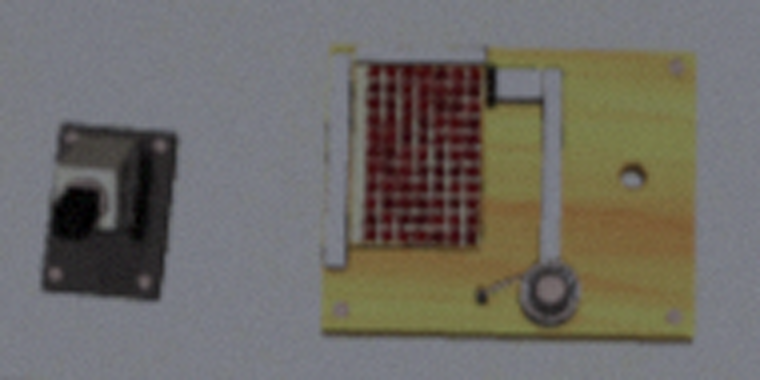

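```bash
cat > h.py <<'E'
import numpy as np, cv2
from scipy.optimize import least_squares
def proj(m,P):
    P=np.atleast_2d(P); T=np.linalg.inv(np.array(m['pose']))
    c=P@T[:3,:3].T+T[:3,3]; x,y,z=c[:,0],-c[:,1],-c[:,2]
    if m.get('fish'):
        r=np.hypot(x,y); th=np.arctan2(r,z); k=th/np.maximum(r,1e-9)
        return np.c_[m['fx']*x*k+m['cx'],m['fy']*y*k+m['cy']]
    return np.c_[m['fx']*x/z+m['cx'],m['fy']*y/z+m['cy']]
def cam(env,n):
    m=dict(env.camera_model(n)); m['fish']=(n=='wrist'); return m
def Rz(a): return np.array([[np.cos(a),-np.sin(a),0],[np.sin(a),np.cos(a),0],[0,0,1]])
def fit(obs,p0):
    """obs: list of (cam, pts local, pix); x,y,yaw"""
    f=lambda p: np.concatenate([(proj(m,np.array(L)@Rz(p[2]).T+[p[0],p[1],0])-px).ravel() for m,L,px in obs])
    s=least_squares(f,p0,loss='soft_l1'); return s.x,s.fun,f(s.x)
E
python3 - <<'E'
from workcell import env
from h import *
t,s=cam(env,'top'),cam(env,'scene')
J=[[-.11,.14,.032],[.11,.14,.032],[.11,-.14,.032],[-.11,-.14,.032],[.0126,-.0926,.032]]
ot=np.array([[230.5,212.5],[233,141.75],[323.5,143],[323,213.75],[308.2,174]])
os=np.array([[325,249],[272.3,317.7],[170.7,260.7],[230,205],[213.3,241.3]])
for o in ([(t,J,ot)],[(s,J,os)],[(t,J,ot),(s,J,os)]):
    x,_,r=fit(o,[.55,0,0]); print('jig',x.round(4),r.round(1).tolist())
# foot corners about foot's middle, top z .012
F=[[.065,.045,.012],[.065,-.045,.012],[-.065,-.045,.012],[-.065,.045,.012]]
ft=np.array([[60,124],[176,132],[160,300],[42,291]])/4+[150,130]
fs=np.array([[650,473],[530,408],[610,300],[730,345]])/3+[165,190]
for o in ([(t,F,ft)],[(s,F,fs)],[(t,F,ft),(s,F,fs)]):
    x,_,r=fit(o,[.55,.3,0]); print('foot',x.round(4),r.round(1).tolist())
for c in('top','scene'):
  for n in('pin','sleeve_stand','jig','tub','dish','jar'):
    for d in env.find_in(n,c)[:3]: print(c,n,round(d['confidence'],2),np.round(d['extent'],1).tolist())
print(env.observe()['clock'])
E
```

```text
jig [ 0.5663 -0.0243 -0.0289] [-0.3, 0.2, -0.8, -0.5, 0.4, -0.1, 0.8, 0.5, -0.0, -0.1]
jig [ 0.5725 -0.0225 -0.042 ] [0.8, 0.1, 0.4, 0.1, -1.5, -1.4, -0.3, 0.3, 0.1, 0.1]
jig [ 0.5699 -0.0237 -0.04  ] [-0.9, -1.5, -0.6, -2.1, 0.5, -0.7, 0.1, -0.2, -0.2, -1.0, 0.8, -0.9, 0.8, -1.1, -1.1, -2.2, -0.2, -0.4, 0.3, -0.7]
foot [ 0.5572  0.281  -0.086 ] [-0.1, 0.0, 0.1, 0.1, 0.1, -0.1, -0.0, -0.0]
foot [ 0.5641  0.2817 -0.0796] [0.1, 2.7, -1.5, 0.5, 0.9, -6.1, 0.1, -1.2]
foot [ 0.5598  0.2809 -0.0766] [-0.3, -0.7, -0.1, -0.8, 0.3, -1.1, 0.2, -0.7, 0.7, 0.8, -0.9, -1.2, 1.2, -7.5, 0.3, -2.9]
top pin 0.74 [159.4, 175.4, 177.5, 189.4]
top pin 0.57 [146.8, 303.5, 192.0, 317.2]
top pin 0.19 [231.2, 138.7, 322.9, 212.7]
top sleeve_stand 0.74 [161.3, 158.0, 193.3, 207.6]
top jig 0.59 [230.9, 140.4, 321.8, 218.2]
top tub 0.55 [357.4, 144.9, 386.8, 175.1]
top tub 0.16 [162.4, 176.1, 179.2, 192.2]
top dish 0.96 [135.3, 226.0, 170.4, 262.7]
top jar 0.85 [367.7, 218.3, 394.5, 242.8]
scene pin 0.92 [376.8, 254.2, 401.7, 285.8]
scene pin 0.75 [407.7, 197.2, 454.0, 221.9]
scene sleeve_stand 0.61 [340.8, 275.1, 408.1, 349.9]
scene sleeve_stand 0.58 [122.2, 196.6, 161.4, 241.8]
scene jig 0.98 [172.8, 200.4, 325.0, 324.3]
scene tub 0.87 [120.2, 195.6, 160.2, 244.2]
scene dish 0.74 [405.1, 245.7, 464.9, 285.2]
scene jar 0.65 [175.0, 159.0, 201.0, 189.5]
0.75
```

>>> {"op": "carry_out", "data": {
  "plan": [
    {"gripper": 1,"translation": [-0.05,-0.027,-0.008],"turn": 0},
    {"gripper": 1,"translation": [-0.05,-0.027,-0.008],"turn": 0},
    {"gripper": 1,"translation": [-0.05,-0.027,-0.008],"turn": 0},
    {"gripper": 1,"translation": [-0.05,-0.027,-0.008],"turn": 0},
    {"gripper": 1,"translation": [-0.05,-0.027,-0.008],"turn": 0}
  ]
}}

```text
clock: 1.38
tool_pos: [0.4514, 0.3516, 0.237]
tool_rot: [[-0.899, 0.438, 0.0], [0.438, 0.899, 0.001], [-0.0, 0.001, -1.0]]
force: [0.6, 1.0, -0.3]
grip_width: 1.001
```

>>> {"op": "carry_out", "data": {
  "plan": [
    {"gripper": 1,"translation": [-0.034,-0.023,0],"turn": 0},
    {"gripper": 1,"translation": [-0.034,-0.023,0],"turn": 0},
    {"gripper": 1,"translation": [0,0,0],"turn": -8},
    {"gripper": 1,"translation": [0,0,0],"turn": -8},
    {"gripper": 1,"translation": [0,0,0],"turn": -5.4}
  ]
}}

```text
clock: 2.0
tool_pos: [0.4915, 0.282, 0.2365]
tool_rot: [[-0.997, 0.077, 0.0], [0.077, 0.997, 0.0], [-0.0, 0.0, -1.0]]
force: [0.7, -0.4, -0.7]
grip_width: 1.0
```

```bash
cat > snap.py <<'E'
import sys
from workcell import env
from h import *
import json
n,c=sys.argv[1],sys.argv[2]
s=env.observe(); m=cam(env,c); im=env.get_image(c)
cv2.imwrite(f"pics/{n}.png",im[:,:,::-1]); json.dump({k:np.array(v).tolist() if k!='fish' else v for k,v in m.items()},open(f"pics/{n}.json","w"))
print(round(s['clock'],2),np.round(s['tool_pos'],4).tolist(),np.round(s['tool_rot'],4).tolist(),np.round(s['force'],1),round(s['grip_width'],3))
E
python3 snap.py w1 wrist
```

```text
2.0 [0.4915, 0.282, 0.2365] [[-0.9971, 0.0767, 0.0001], [0.0767, 0.9971, 0.0001], [-0.0001, 0.0001, -1.0]] [ 0.7 -0.4 -0.7] 1.0
```

View pics/w1.png

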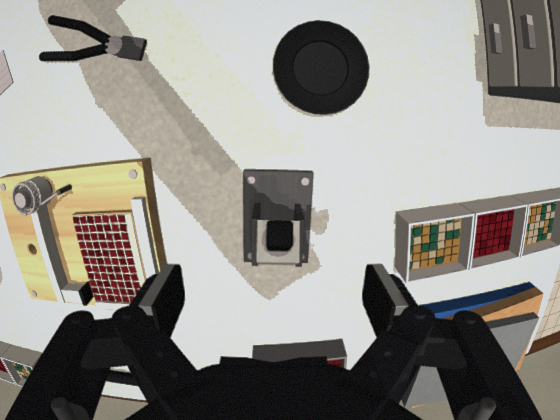

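```bash
python3 - <<'E'
import cv2
a=cv2.imread('pics/w1.png')
cv2.imwrite('pics/c3.png',cv2.resize(a[155:280,225:335],None,fx=5,fy=4.8,interpolation=cv2.INTER_CUBIC))
cv2.imwrite('pics/c4.png',cv2.resize(a[150:310,0:170],None,fx=3.5,fy=3.5,interpolation=cv2.INTER_CUBIC))
E
```

```text
(no output)
```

View pics/c3.png

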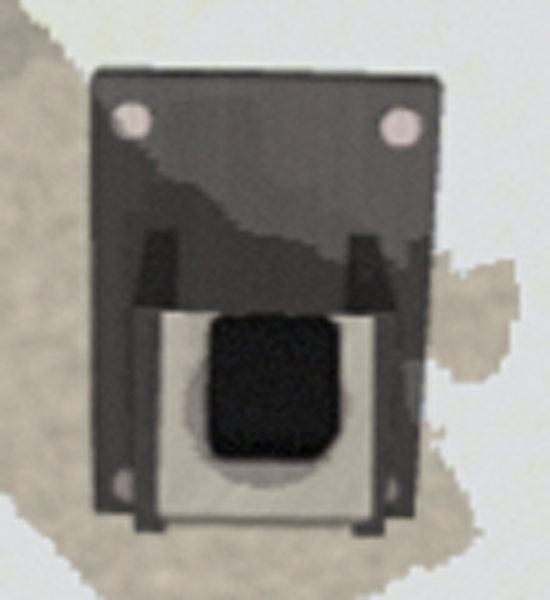

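View pics/c4.png

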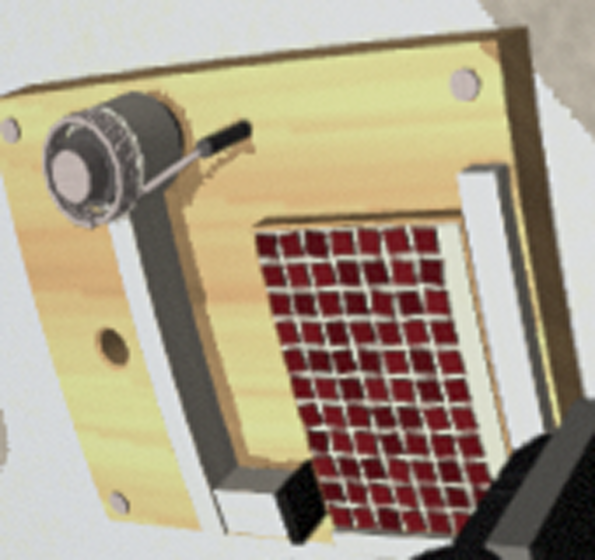

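```bash
python3 - <<'E'
from workcell import env
from h import *
import json
w=json.load(open('pics/w1.json')); t,s=cam(env,'top'),cam(env,'scene')
F=[[.065,.045,.012],[.065,-.045,.012],[-.065,-.045,.012],[-.065,.045,.012]]
ft=np.array([[60,124],[176,132],[160,300],[42,291]])/4+[150,130]
cw=lambda a: np.array(a)/[5,4.8]+[225,155]
fw=cw([[440,75],[95,70],[418,518],[95,515]])
Fw=[[-.065,.045,.012],[-.065,-.045,.012]]
print('foot w',fit([(w,Fw,fw[:2])],[.55,.28,-.08])[0].round(4)); x,_,r=fit([(w,Fw,fw[:2]),(t,F,ft)],[.55,.28,-.08]);print(x.round(4),r.round(1))
# mouth-centred model, z abs
c,sn=np.cos(.5236),np.sin(.5236)
def L(u,v,h): # u along e1,v y,h along axis from mouth
    return [u*c-h*sn,v,.104+u*sn+h*c]
face=[L(-.022,-.022,0),L(-.022,.022,0),L(.022,.022,0),L(.022,-.022,0)]
fpx=cw([[160,312],[373,312],[377,522],[157,520]])
g=[L(-.012,-.012,.056),L(-.012,.012,.056),L(.012,.012,.056),L(.012,-.012,.056)]
gpx=cw([[206,313],[340,313],[342,461],[206,463]])
for o in ([(w,face,fpx)],[(w,g,gpx)],[(w,face,fpx),(w,g,gpx)]):
    x,_,r=fit(o,[.55,.28,-.08]); print('mouth',x.round(4),r.round(1).tolist())
x,_,_=fit([(w,face,fpx),(w,g,gpx)],[.55,.28,-.08])
# scene: silhouettes of grip/ face
R=Rz(x[2])
P=lambda l:np.array(l)@R.T+[x[0],x[1],0]
print('scene crop face',((proj(s,P(face))-[165,190])*3).round(0).tolist()); print('grip',((proj(s,P(g))-[165,190])*3).round(0).tolist())
print('top crop face',((proj(t,P(face))-[150,130])*4).round(0).tolist()); print('grip',((proj(t,P(g))-[150,130])*4).round(0).tolist())
# jig from wrist
J=[[-.11,.14,.032],[-.085,-.03,.09],[.0126,-.0926,.032]]
jw=np.array([[503,32],[68,173],[112,346]])/3.5+[0,150]
jt=np.array([[230.5,212.5],[233,141.75],[323.5,143],[323,213.75],[308.2,174]])
Jt=[[-.11,.14,.032],[.11,.14,.032],[.11,-.14,.032],[-.11,-.14,.032],[.0126,-.0926,.032]]
x,_,r=fit([(w,J,jw)],[.57,-.02,-.04]);print('jig',x.round(4),r.round(1).tolist())
x,_,r=fit([(w,J,jw),(t,Jt,jt)],[.57,-.02,-.04]);print('jig',x.round(4),r.round(1).tolist())
E
```

```text
foot w [ 0.5588  0.2834 -0.0886]
[ 0.5583  0.2821 -0.0938] [ 0.4 -0.1 -2.  -0.4 -0.3 -0.5 -0.1 -0.1 -0.5 -0.4 -0.5 -0.5]
mouth [ 0.5509  0.2835 -0.0768] [0.4, 0.7, -0.4, 0.8, -0.8, -1.1, 0.6, -0.7]
mouth [ 0.5517  0.2839 -0.0699] [-0.3, 1.9, 0.3, 1.7, 0.3, -1.8, -0.3, -2.1]
mouth [ 0.5511  0.2836 -0.0787] [0.6, 0.9, -0.2, 1.0, -0.7, -0.9, 0.7, -0.5, -0.3, 1.2, 0.3, 1.3, 0.1, -2.3, -0.4, -2.7]
scene crop face [[641.0, 254.0], [704.0, 285.0], [686.0, 303.0], [620.0, 270.0]]
grip [[682.0, 188.0], [717.0, 204.0], [708.0, 212.0], [672.0, 195.0]]
top crop face [[115.0, 225.0], [54.0, 221.0], [53.0, 163.0], [115.0, 167.0]]
grip [[85.0, 237.0], [51.0, 235.0], [50.0, 202.0], [85.0, 204.0]]
jig [ 0.5677 -0.0214 -0.0266] [-0.8, 0.2, 0.9, -0.3, 0.3, -0.1]
jig [ 0.5673 -0.0228 -0.0292] [-1.5, 0.3, 0.3, -0.6, -0.4, -0.4, -0.9, -0.2, -1.3, -0.8, -0.1, -0.4, 0.2, 0.2, -0.5, -0.4]
```

>>> {"op": "carry_out", "data": {
  "plan": [
    {"gripper": 1,"translation": [-0.042,0.0058,0],"turn": 0},
    {"gripper": 1,"translation": [0,0,0.04],"turn": 0},
    {"gripper": 0.7,"translation": [0,0,0.04],"turn": 0},
    {"gripper": 0.6,"translation": [0,0,0.041],"turn": 0},
    {"gripper": 0.5,"translation": [0,0,0],"turn": 0}
  ]
}}

```text
clock: 2.68
tool_pos: [0.5317, 0.2834, 0.1126]
tool_rot: [[-0.997, 0.081, -0.005], [0.081, 0.997, -0.003], [0.005, -0.004, -1.0]]
force: [-0.9, -0.8, 0.7]
grip_width: 0.497
```

```bash
python3 snap.py w2 wrist; python3 snap.py s2 scene; python3 - <<'E'
import cv2
a=cv2.imread('pics/s2.png')
cv2.imwrite('pics/s2c.png',cv2.resize(a[150:360,280:480],None,fx=2.8,fy=2.8,interpolation=cv2.INTER_CUBIC))
E
```

```text
2.67 [0.5317, 0.2834, 0.1126] [[-0.9967, 0.0813, -0.0049], [0.0813, 0.9967, -0.0034], [0.0046, -0.0038, -1.0]] [-0.9 -0.8  0.7] 0.497
2.73 [0.5332, 0.2841, 0.1151] [[-0.9967, 0.0812, -0.0017], [0.0812, 0.9967, -0.0013], [0.0016, -0.0014, -1.0]] [0.3 0.8 1.9] 0.499
```

View pics/w2.png

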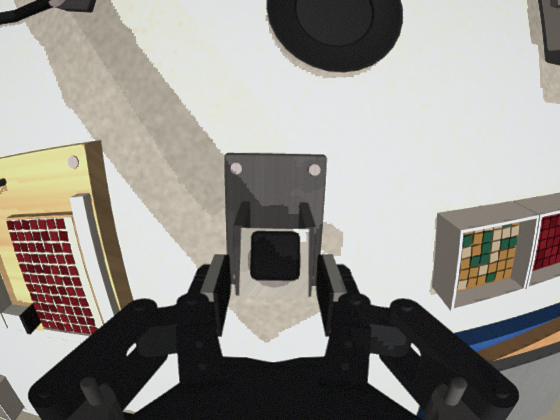

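View pics/s2c.png

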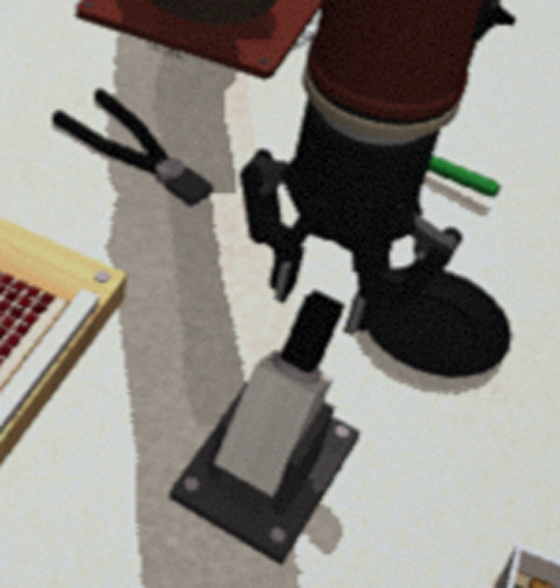

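>>> {"op": "carry_out", "data": {
  "plan": [
    {"gripper": 0.35,"translation": [0,0,0],"turn": 0},
    {"gripper": 0.2,"translation": [0,0,0],"turn": 0},
    {"gripper": 0.1,"translation": [0,0,0],"turn": 0},
    {"gripper": 0.1,"translation": [0,0,0],"turn": 0},
    {"gripper": 0.1,"translation": [0,0,0],"turn": 0}
  ],
  "grip_force": 60
}}

```text
clock: 3.4
tool_pos: [0.5347, 0.285, 0.1177]
tool_rot: [[-0.997, 0.081, 0.002], [0.081, 0.997, 0.002], [-0.002, 0.002, -1.0]]
force: [-1.8, -1.4, 6.5]
grip_width: 0.231
```

```bash
python3 snap.py w3 wrist
```

```text
3.4 [0.5347, 0.285, 0.1177] [[-0.9967, 0.0805, 0.0024], [0.0805, 0.9968, 0.0018], [-0.0022, 0.002, -1.0]] [-1.8 -1.4  6.5] 0.231
```

View pics/w3.png

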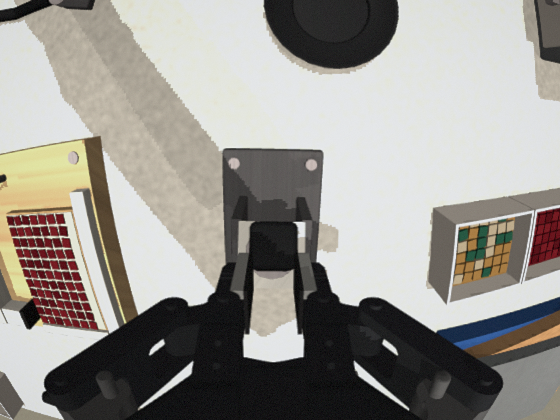

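>>> {"op": "carry_out", "data": {
  "plan": [
    {"gripper": 0.1,"translation": [0.002,0,-0.0035],"turn": 0},
    {"gripper": 0.1,"translation": [0.004,0,-0.0069],"turn": 0},
    {"gripper": 0.1,"translation": [0.005,0,-0.00866],"turn": 0},
    {"gripper": 0.1,"translation": [0.005,0,-0.00866],"turn": 0},
    {"gripper": 0.1,"translation": [0,0,0],"turn": 0}
  ]
}}

```text
clock: 4.08
tool_pos: [0.5177, 0.2863, 0.1443]
tool_rot: [[-0.997, 0.08, 0.001], [0.08, 0.997, 0.001], [-0.001, 0.001, -1.0]]
force: [1.2, 0.1, -0.6]
grip_width: 0.233
```

```bash
python3 snap.py w4 wrist; python3 snap.py s4 scene; python3 - <<'E'
import cv2
a=cv2.imread('pics/s4.png')
cv2.imwrite('pics/s4c.png',cv2.resize(a[150:360,280:480],None,fx=2.8,fy=2.8,interpolation=cv2.INTER_CUBIC))
E
```

```text
4.08 [0.5177, 0.2863, 0.1443] [[-0.9968, 0.0797, 0.001], [0.0797, 0.9968, 0.001], [-0.0009, 0.0011, -1.0]] [ 1.2  0.1 -0.6] 0.233
4.12 [0.5177, 0.2861, 0.1437] [[-0.9968, 0.0799, 0.0006], [0.0799, 0.9968, 0.0006], [-0.0005, 0.0007, -1.0]] [-0.4  0.  -0.8] 0.238
```

View pics/s4c.png

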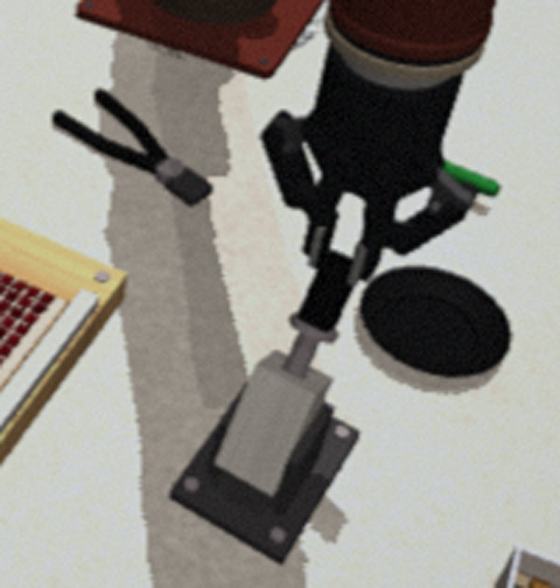

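View pics/w4.png

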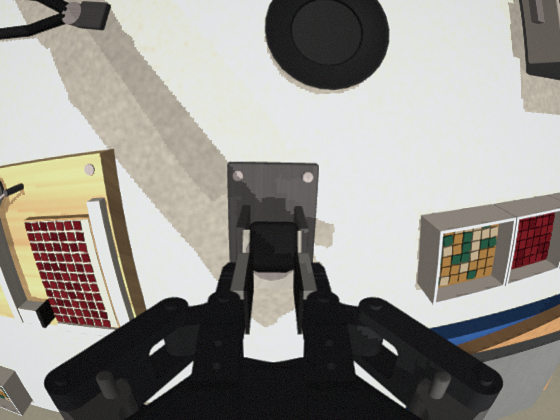

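>>> {"op": "carry_out", "data": {
  "plan": [
    {"gripper": 0.1,"translation": [0.0055,0,-0.0095],"turn": 0},
    {"gripper": 0.1,"translation": [0.0055,0,-0.0095],"turn": 0},
    {"gripper": 0.1,"translation": [0.0055,0,-0.0095],"turn": 0},
    {"gripper": 0.1,"translation": [0.0055,0,-0.0095],"turn": 0},
    {"gripper": 0.1,"translation": [0.0055,0,-0.0095],"turn": 0}
  ]
}}

```text
clock: 4.8
tool_pos: [0.4899, 0.2878, 0.1913]
tool_rot: [[-0.997, 0.08, -0.0], [0.08, 0.997, -0.0], [0.0, -0.0, -1.0]]
force: [0.1, -0.1, -1.8]
grip_width: 0.232
```

```bash
python3 snap.py w5 wrist; python3 snap.py s5 scene; python3 - <<'E'
import cv2
a=cv2.imread('pics/s5.png')
cv2.imwrite('pics/s5c.png',cv2.resize(a[150:360,280:480],None,fx=2.8,fy=2.8,interpolation=cv2.INTER_CUBIC))
E
```

```text
4.8 [0.4899, 0.2878, 0.1913] [[-0.9968, 0.0804, -0.0002], [0.0804, 0.9968, -0.0002], [0.0002, -0.0002, -1.0]] [ 0.1 -0.1 -1.8] 0.232
4.85 [0.4898, 0.2884, 0.1927] [[-0.9968, 0.0798, 0.0008], [0.0798, 0.9968, 0.001], [-0.0007, 0.0011, -1.0]] [-0.2  0.4 -0.5] 0.237
```

View pics/s5c.png

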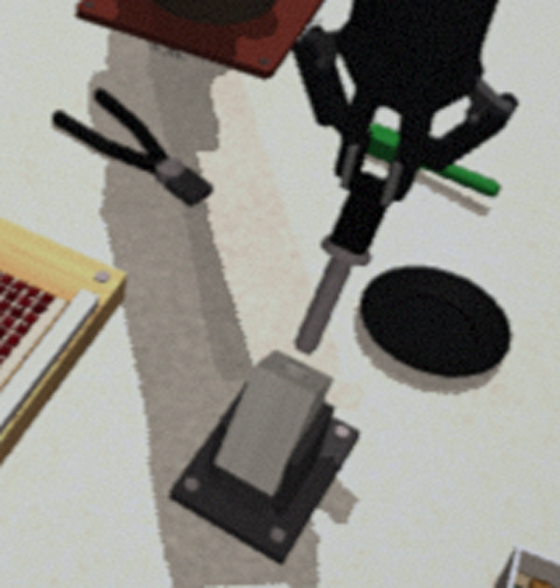

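View pics/w5.png

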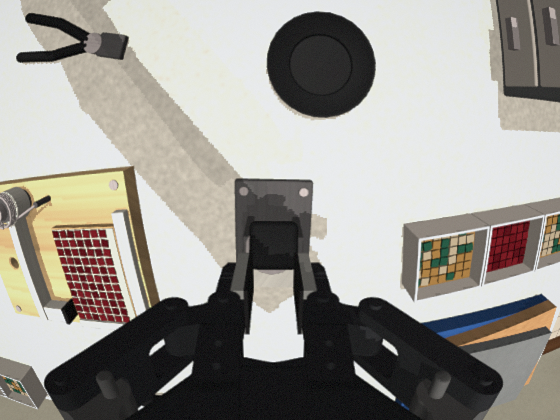

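>>> {"op": "carry_out", "data": {
  "plan": [
    {"gripper": 0.1,"translation": [0.035,0,0],"turn": 0},
    {"gripper": 0.1,"translation": [0,0,0.017],"turn": 0},
    {"gripper": 0.1,"translation": [0,0,0.017],"turn": 0},
    {"gripper": 0.1,"translation": [-0.01,0,0],"turn": 0},
    {"gripper": 0.1,"translation": [0,0,0],"turn": 0}
  ],
  "grip_force": 35
}}

```text
clock: 5.52
tool_pos: [0.467, 0.2893, 0.1566]
tool_rot: [[-0.997, 0.082, 0.0], [0.082, 0.997, -0.001], [-0.0, -0.001, -1.0]]
force: [-0.4, 0.4, -2.1]
grip_width: 0.231
```

```bash
python3 snap.py s6 scene; python3 - <<'E'
import cv2
a=cv2.imread('pics/s6.png')
cv2.imwrite('pics/s6c.png',cv2.resize(a[150:360,280:480],None,fx=2.8,fy=2.8,interpolation=cv2.INTER_CUBIC))
E
```

```text
5.53 [0.467, 0.2893, 0.1566] [[-0.9966, 0.0821, 0.0004], [0.0821, 0.9966, -0.0006], [-0.0005, -0.0006, -1.0]] [-0.4  0.4 -2.1] 0.231
```

View pics/s6c.png

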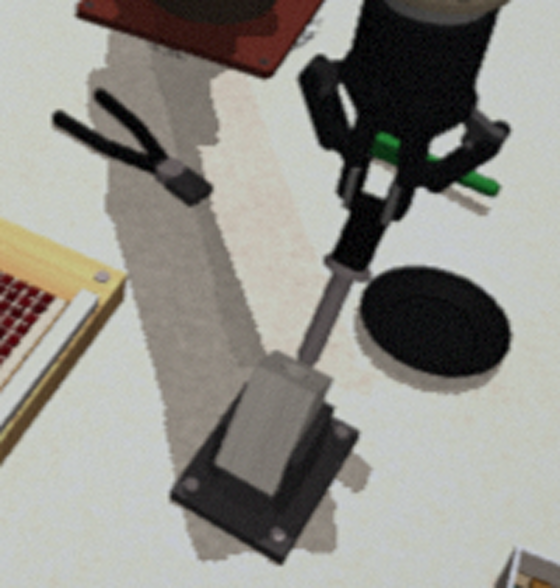

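>>> {"op": "carry_out", "data": {
  "plan": [
    {"gripper": 0.1,"translation": [-0.007,0,0],"turn": 0},
    {"gripper": 0.1,"translation": [-0.008,0,0],"turn": 0},
    {"gripper": 0.1,"translation": [-0.008,0,0],"turn": 0},
    {"gripper": 0.1,"translation": [-0.008,0,0],"turn": 0},
    {"gripper": 0.1,"translation": [-0.008,0,0],"turn": 0}
  ]
}}

```text
clock: 6.2
tool_pos: [0.5047, 0.2868, 0.1566]
tool_rot: [[-0.997, 0.08, -0.0], [0.08, 0.997, -0.0], [0.0, -0.0, -1.0]]
force: [-0.7, 1.3, -1.3]
grip_width: 0.23
```

```bash
python3 snap.py s7 scene; python3 snap.py w7 wrist; python3 - <<'E'
import cv2
a=cv2.imread('pics/s7.png')
cv2.imwrite('pics/s7c.png',cv2.resize(a[150:360,280:480],None,fx=2.8,fy=2.8,interpolation=cv2.INTER_CUBIC))
E
```

```text
6.2 [0.5047, 0.2868, 0.1566] [[-0.9968, 0.0802, -0.0005], [0.0802, 0.9968, -0.0001], [0.0004, -0.0002, -1.0]] [-0.7  1.3 -1.3] 0.23
6.25 [0.5056, 0.2865, 0.1565] [[-0.9967, 0.0808, 0.0001], [0.0808, 0.9967, -0.0003], [-0.0001, -0.0003, -1.0]] [-0.9 -0.5 -1.4] 0.233
```

View pics/s7c.png

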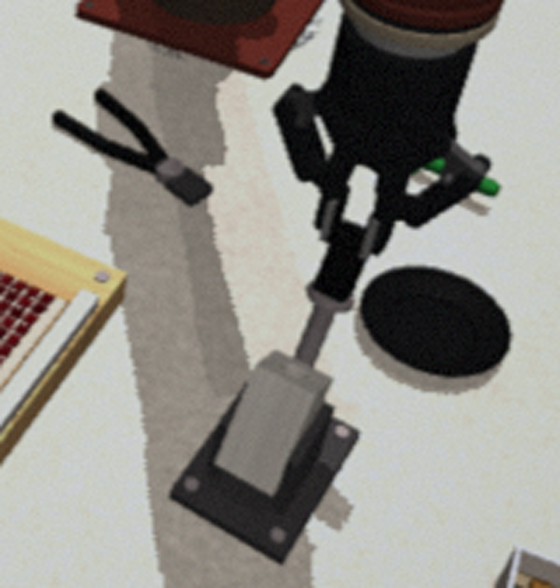

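View pics/w7.png

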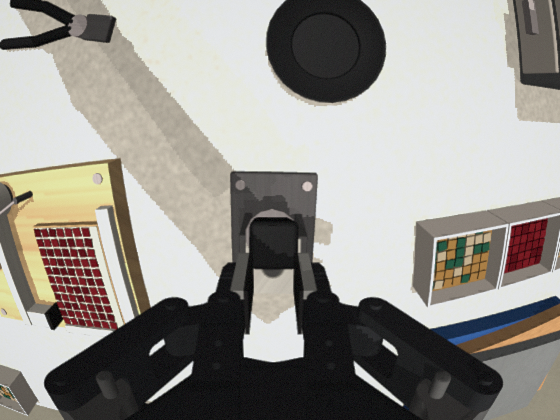

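>>> {"op": "carry_out", "data": {
  "plan": [
    {"gripper": 0.1,"translation": [-0.006,0,0],"turn": 0},
    {"gripper": 0.1,"translation": [-0.006,0,0],"turn": 0},
    {"gripper": 0.1,"translation": [-0.006,0,0],"turn": 0},
    {"gripper": 0.1,"translation": [-0.001,0,0],"turn": 0},
    {"gripper": 0.1,"translation": [0,0,0],"turn": 0}
  ]
}}

```text
clock: 6.92
tool_pos: [0.5231, 0.2854, 0.1565]
tool_rot: [[-0.997, 0.08, -0.0], [0.08, 0.997, -0.0], [0.0, -0.0, -1.0]]
force: [-1.3, 0.1, -1.5]
grip_width: 0.236
```

```bash
python3 snap.py s8 scene; python3 snap.py w8 wrist;  python3 snap.py t8 top; python3 - <<'E'
import cv2
a=cv2.imread('pics/s8.png')
cv2.imwrite('pics/s8c.png',cv2.resize(a[200:350,300:450],None,fx=4,fy=4,interpolation=cv2.INTER_CUBIC))
a=cv2.imread('pics/w8.png')
cv2.imwrite('pics/w8c.png',cv2.resize(a[160:340,200:350],None,fx=3.3,fy=3.3,interpolation=cv2.INTER_CUBIC))
E
```

```text
6.92 [0.5231, 0.2854, 0.1565] [[-0.9968, 0.0802, -0.0003], [0.0802, 0.9968, -0.0001], [0.0003, -0.0001, -1.0]] [-1.3  0.1 -1.5] 0.236
6.97 [0.523, 0.2854, 0.1565] [[-0.9968, 0.0801, -0.0003], [0.0801, 0.9968, -0.0001], [0.0003, -0.0001, -1.0]] [-2.  -0.  -2.1] 0.231
7.03 [0.523, 0.2854, 0.1566] [[-0.9968, 0.0801, -0.0003], [0.0801, 0.9968, -0.0001], [0.0003, -0.0001, -1.0]] [-2.  -0.2 -2.1] 0.235
```

View pics/s8c.png

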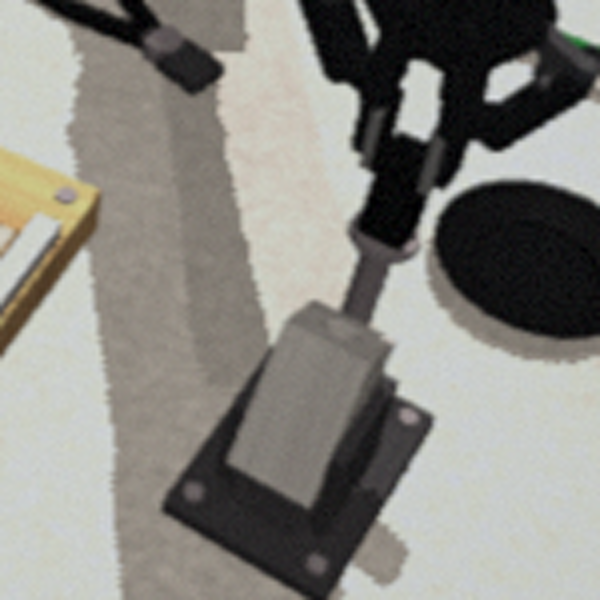

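View pics/w8c.png

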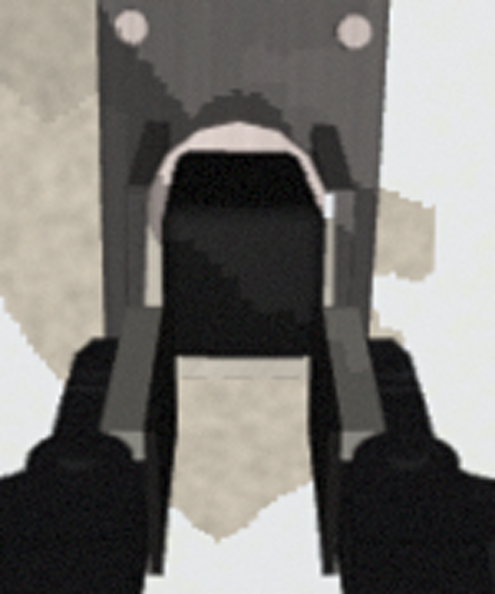

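```bash
cat > pinfit.py <<'E'
from h import *
def pinpts(p,pts,yaw):
    # p: ref x,y,z at pin h=110, tilt about y(+ = top to -x), roll about x (top to +y)
    c,s=np.cos(p[3]),np.sin(p[3]); Ry=np.array([[c,0,-s],[0,1,0],[s,0,c]])
    c,s=np.cos(p[4]),np.sin(p[4]); Rx=np.array([[1,0,0],[0,c,s],[0,-s,c]])
    return (np.array(pts)-[0,0,.110])@(Rz(yaw)@Rx@Ry).T+p[:3]
def fitpin(obs,yaw,p0,prior=None):
    def f(p):
        r=[((proj(m,pinpts(p,L,yaw))-px)).ravel() for m,L,px in obs]
        if prior is not None: r.append((p-prior[0])/prior[1])
        return np.concatenate(r)
    s=least_squares(f,p0,loss='soft_l1'); return s.x,f(s.x)
E
python3 - <<'E'
from pinfit import *
import json
w=json.load(open('pics/w8.json'));s=json.load(open('pics/s8.json'));t=json.load(open('pics/t8.json'))
print('tcp px',proj(w,[[.523,.2854,.1565],[.523,.2854,.1755]]).round(1).tolist())
cw=lambda a: np.array(a)/3.3+[200,160]
L=[[-.012,-.012,.131],[-.012,.012,.131],[.012,.012,.131],[.012,-.012,.131],[-.012,-.012,.081],[-.012,.012,.081],[-.017,0,.081]]
px=cw([[162,210],[324,210],[310,356],[173,356],[178,152],[302,152],[237,122]])
p0=np.array([.523,.2854,.1755,0,0]); 
x,r=fitpin([(w,L,px)],-.08,p0,(p0,np.array([.005,.005,.005,.3,.1])));print(x.round(4),r.round(1).tolist())
# scene flange center & shank direction
P=pinpts(x,[[0,0,.081],[0,0,.06],[0,0,.131]],-.08); print(((proj(s,P)-[300,200])*4).round(0).tolist())
P=pinpts(p0,[[0,0,.081],[0,0,.06],[0,0,.131]],-.08); print(((proj(s,P)-[300,200])*4).round(0).tolist())
E
```

```text
tcp px [[272.3, 241.0], [272.2, 255.1]]
[0.5173 0.2863 0.1616 0.1253 0.0138] [0.6, -0.0, -0.8, -0.2, 2.6, 0.1, -1.9, 0.3, 0.1, -0.4, -0.7, -0.5, 0.6, 1.1, -1.1, 0.2, -2.8, 0.4, 0.1]
[[380.0, 251.0], [369.0, 282.0], [407.0, 172.0]]
[[383.0, 235.0], [375.0, 264.0], [404.0, 161.0]]
```

```bash
python3 - <<'E'
from pinfit import *
import json
w=json.load(open('pics/w8.json'));s=json.load(open('pics/s8.json'))
cw=lambda a: np.array(a)/3.3+[200,160]
L=[[-.012,-.012,.131],[-.012,.012,.131],[-.012,-.012,.081],[-.012,.012,.081],[-.017,0,.081]]
px=cw([[162,210],[324,210],[178,152],[302,152],[237,122]])
spx=np.array([[383.5,240]])/4+[300,200]; ax=np.array([360,311])/4+[300,200]
def f(p,wt=(1,1,1)):
    r=[(proj(w,pinpts(p,L,-.08))-px).ravel()*wt[0], (proj(s,pinpts(p,[[0,0,.078]],-.08))-spx).ravel()*wt[1]]
    q=proj(s,pinpts(p,[[0,0,.07],[0,0,.03]],-.08)); d=q[1]-q[0]; n=np.array([-d[1],d[0]])/np.hypot(*d)
    r.append([n@(ax-q[0])*wt[2]]); r.append((p-p0)/np.array([.01,.01,.02,.3,.05])*.5); return np.concatenate(r)
p0=np.array([.523,.2854,.1755,0,0])
x=least_squares(f,p0,loss='soft_l1').x; print(x.round(4),f(x).round(1).tolist())
im=cv2.imread('pics/s8.png'); im=cv2.resize(im[200:350,300:450],None,fx=4,fy=4,interpolation=cv2.INTER_CUBIC)
wm=cv2.resize(cv2.imread('pics/w8.png')[160:340,200:350],None,fx=3.3,fy=3.3,interpolation=cv2.INTER_CUBIC)
th=np.linspace(0,2*np.pi,40)
for I,m,sc,o in ((im,s,4,[300,200]),(wm,w,3.3,[200,160])):
  for loop in ([[a,b,.131] for a,b in ((-.012,-.012),(-.012,.012),(.012,.012),(.012,-.012))],[[a,b,.081] for a,b in ((-.012,-.012),(-.012,.012),(.012,.012),(.012,-.012))],np.c_[.017*np.cos(th),.017*np.sin(th),.081+0*th],np.c_[.008*np.cos(th),.008*np.sin(th),.03+0*th]):
    q=((proj(m,pinpts(x,loop,-.08))-o)*sc).astype(int); cv2.polylines(I,[q],True,(0,255,255),1)
cv2.imwrite('pics/ov8.png',np.hstack([im,cv2.resize(wm,(495,600))])[:, :1095][:, ::1])
v=cv2.imread('pics/ov8.png'); cv2.imwrite('pics/ov8.png',cv2.resize(v,(800,438)))
E
```

```text
[0.5146 0.2865 0.1693 0.1343 0.0134] [-0.6, 0.1, 0.5, -0.1, -0.6, -0.3, 0.0, -0.4, 0.6, 0.8, -0.1, 0.4, -0.1, -0.4, 0.1, -0.2, 0.2, 0.1]
```

View pics/ov8.png

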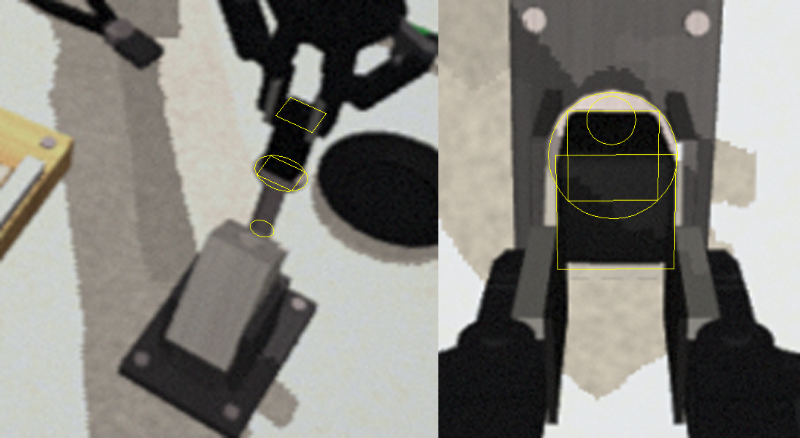

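>>> {"op": "carry_out", "data": {
  "plan": [
    {"gripper": 0.1,"translation": [-0.004,0,0],"turn": 0},
    {"gripper": 0.1,"translation": [-0.004,0,0],"turn": 0},
    {"gripper": 0.1,"translation": [-0.004,0,0],"turn": 0},
    {"gripper": 0.1,"translation": [-0.001,0,0],"turn": 0},
    {"gripper": 0.1,"translation": [0,0,0],"turn": 0}
  ],
  "grip_force": 50
}}

```text
clock: 7.7
tool_pos: [0.5363, 0.2842, 0.1566]
tool_rot: [[-0.997, 0.08, -0.0], [0.08, 0.997, -0.0], [0.0, -0.0, -1.0]]
force: [-2.0, 0.4, -0.9]
grip_width: 0.228
```

```bash
python3 snap.py s9 scene; python3 snap.py w9 wrist;  python3 - <<'E'
import cv2
a=cv2.imread('pics/s9.png')
cv2.imwrite('pics/s9c.png',cv2.resize(a[200:350,300:450],None,fx=4,fy=4,interpolation=cv2.INTER_CUBIC))
a=cv2.imread('pics/w9.png')
cv2.imwrite('pics/w9c.png',cv2.resize(a[160:340,200:350],None,fx=3.3,fy=3.3,interpolation=cv2.INTER_CUBIC))
E
```

```text
7.7 [0.5363, 0.2842, 0.1566] [[-0.9968, 0.0804, -0.0001], [0.0804, 0.9968, -0.0002], [0.0, -0.0002, -1.0]] [-2.   0.4 -0.9] 0.228
7.75 [0.5362, 0.2843, 0.1566] [[-0.9968, 0.0803, -0.0001], [0.0803, 0.9968, -0.0001], [0.0001, -0.0001, -1.0]] [-1.6  1.3 -1. ] 0.235
```

View pics/s9c.png

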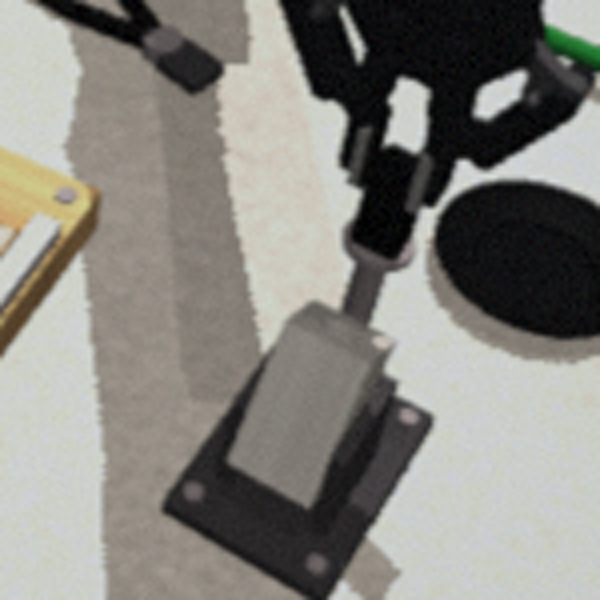

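View pics/w9c.png

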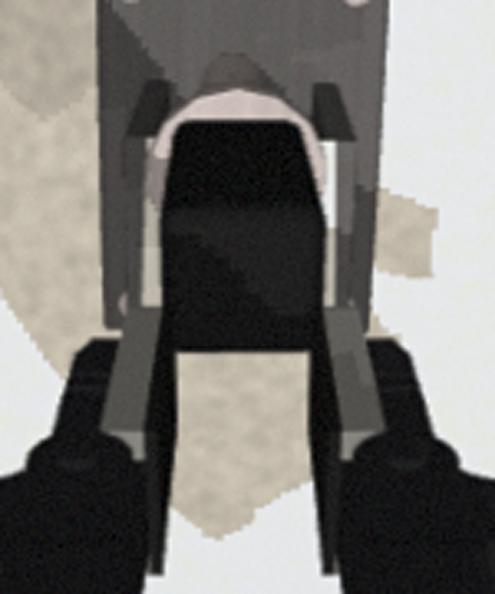

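```bash
cat > pf2.py <<'E'
from pinfit import *
import json,sys
def run(n,wp,sp,ap,p0,yaw=-.08,so=(300,200),ss=4,wo=(200,160),ws=3.3):
    w=json.load(open(f'pics/w{n}.json'));s=json.load(open(f'pics/s{n}.json'))
    L=[[-.012,-.012,.131],[-.012,.012,.131],[-.012,-.012,.081],[-.012,.012,.081],[-.017,0,.081]]
    px=np.array(wp)/ws+wo; spx=np.array([sp])/ss+so; ax=np.array(ap)/ss+so; p0=np.array(p0)
    def f(p):
        r=[(proj(w,pinpts(p,L,yaw))-px).ravel(), (proj(s,pinpts(p,[[0,0,.078]],yaw))-spx).ravel()]
        q=proj(s,pinpts(p,[[0,0,.07],[0,0,.03]],yaw)); d=q[1]-q[0]; nn=np.array([-d[1],d[0]])/np.hypot(*d)
        r.append([nn@(ax-q[0])]); r.append((p-p0)/np.array([.01,.01,.02,.3,.05])*.5); return np.concatenate(r)
    x=least_squares(f,p0,loss='soft_l1').x; print(x.round(4),f(x).round(1).tolist()); 
    a=pinpts(x,[[0,0,0],[0,0,.11]],yaw); print('tip',a[0].round(4))
    return x
E
python3 - <<'E'
from pf2 import *
run(9,[[161,212],[325,212],[178,121],[299,121],[237,90]],[379,245],[358,312],[.536,.2843,.1755,0,0])
E
```

```text
[0.5246 0.2855 0.1704 0.0118 0.0183] [-0.8, 0.1, 0.7, -0.1, -1.4, -0.4, 0.9, -0.5, 0.2, 1.0, -0.4, 0.8, -0.1, -0.6, 0.1, -0.1, 0.0, 0.2]
tip [0.5257 0.2834 0.0604]
```

>>> {"op": "carry_out", "data": {
  "plan": [
    {"gripper": 0.1,"translation": [0.012,0,0],"turn": 0},
    {"gripper": 0.1,"translation": [0,0,-0.03],"turn": 0},
    {"gripper": 0.1,"translation": [0,0,-0.03],"turn": 0},
    {"gripper": 0.1,"translation": [-0.01,-0.05,0],"turn": 0},
    {"gripper": 0.1,"translation": [-0.01,-0.05,0],"turn": 0}
  ],
  "grip_force": 120
}}

```text
clock: 8.43
tool_pos: [0.5361, 0.1832, 0.2172]
tool_rot: [[-0.997, 0.079, 0.002], [0.079, 0.997, 0.0], [-0.002, 0.0, -1.0]]
force: [1.7, -1.2, -1.5]
grip_width: 0.18
```

>>> {"op": "carry_out", "data": {
  "plan": [
    {"gripper": 0.1,"translation": [-0.012,-0.05,0],"turn": 0},
    {"gripper": 0.1,"translation": [-0.012,-0.05,0],"turn": 0},
    {"gripper": 0.1,"translation": [-0.012,-0.03,0],"turn": 0},
    {"gripper": 0.1,"translation": [0,-0.02,0],"turn": 0},
    {"gripper": 0.1,"translation": [0,0,0],"turn": -2.8}
  ]
}}

```text
clock: 9.05
tool_pos: [0.5595, 0.0301, 0.2168]
tool_rot: [[-0.999, 0.033, 0.0], [0.033, 0.999, -0.0], [-0.0, -0.0, -1.0]]
force: [-0.5, 0.9, -1.4]
grip_width: 0.178
```

```bash
python3 snap.py s10 scene; python3 snap.py w10 wrist; python3 snap.py t10 top
```

```text
9.05 [0.5595, 0.0301, 0.2168] [[-0.9995, 0.0327, 0.0003], [0.0327, 0.9995, -0.0002], [-0.0003, -0.0002, -1.0]] [-0.5  0.9 -1.4] 0.178
9.1 [0.5595, 0.0314, 0.2167] [[-0.9996, 0.0282, 0.0002], [0.0282, 0.9996, 0.0002], [-0.0002, 0.0003, -1.0]] [-0.8  0.1 -1.9] 0.174
9.15 [0.5595, 0.0322, 0.2167] [[-0.9995, 0.0302, 0.0], [0.0302, 0.9995, 0.0004], [-0.0, 0.0004, -1.0]] [-0.   0.2 -1.9] 0.176
```

View pics/s10.png

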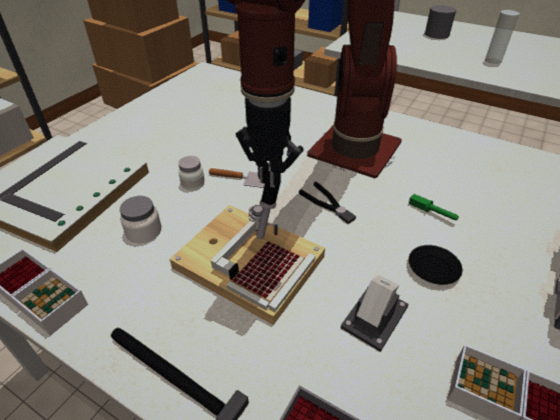

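View pics/w10.png

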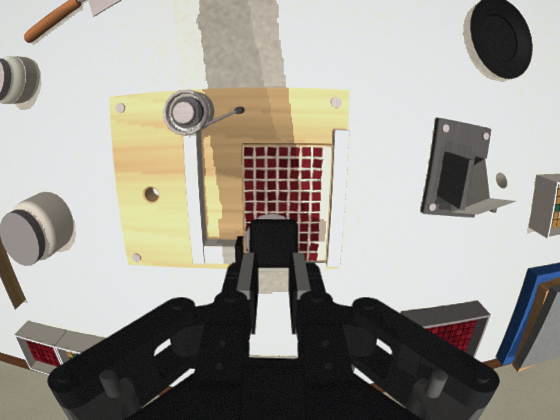

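```bash
python3 - <<'E'
import cv2
a=cv2.imread('pics/s10.png')
cv2.imwrite('pics/s10c.png',cv2.resize(a[130:290,165:335],None,fx=4,fy=4,interpolation=cv2.INTER_CUBIC)[:600])
a=cv2.imread('pics/w10.png')
cv2.imwrite('pics/w10c.png',cv2.resize(a[80:300,100:360],None,fx=3,fy=2.7,interpolation=cv2.INTER_CUBIC))
E
```

```text
(no output)
```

View pics/s10c.png

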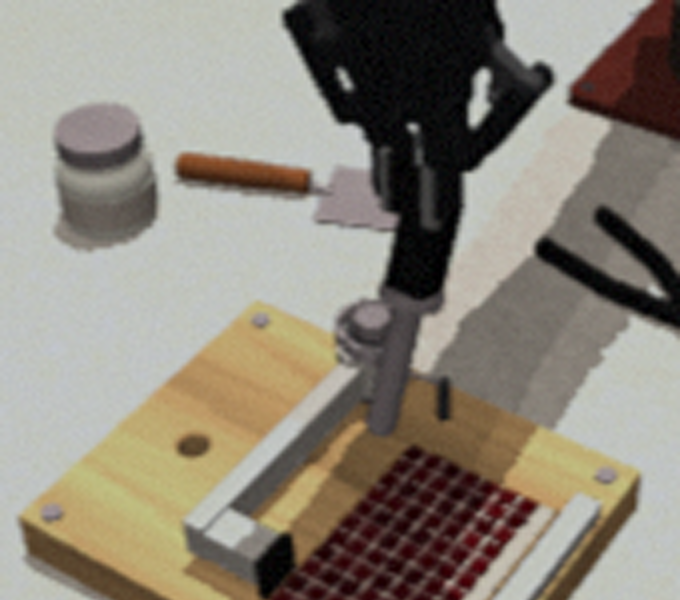

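View pics/w10c.png

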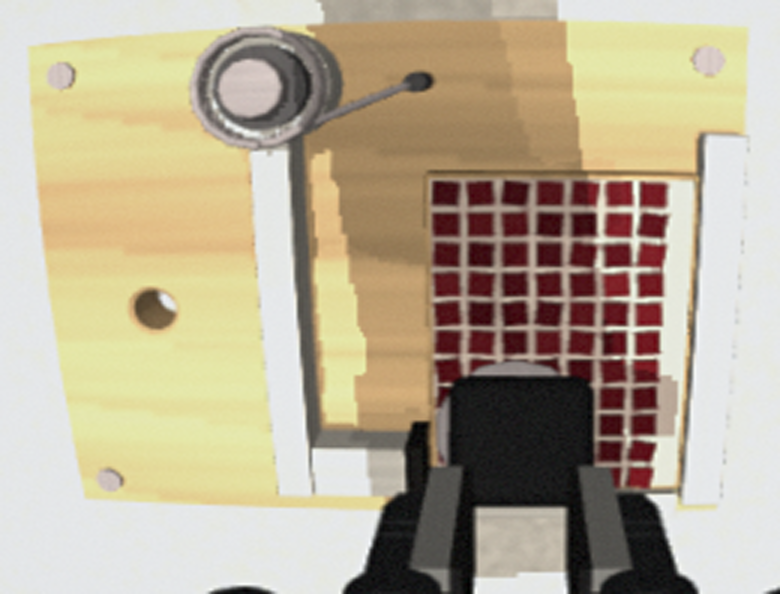

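```bash
python3 - <<'E'
from pinfit import *
import json
w=json.load(open('pics/w10.json'));s=json.load(open('pics/s10.json'))
yaw=-.03
cw=lambda a:np.array(a)/[3,2.7]+[100,80]; cs=lambda a:np.array(a)/4+[165,130]
wl=[[-.012,-.012,.131],[-.012,.012,.131],[.012,.012,.131],[.012,-.012,.131],[-.017,0,.081]]; wp=cw([[452,379],[593,379],[582,505],[460,505],[513,362]])
sl=[[0,0,.078],[0,0,0]]; sp=cs([[412,298],[382,424]])
p0=np.array([.55,.032,.23,0,0])
x,r=fitpin([(w,wl,wp),(s,sl,sp)],yaw,p0,(p0,np.array([.03,.03,.03,.5,.2]))); print(x.round(4),r.round(1).tolist()); print('tip',pinpts(x,[[0,0,0]],yaw).round(4))
J=[[-.11,.14,.032],[-.11,-.14,.032],[.11,-.14,.032],[-.085,-.03,.09],[.0126,-.0926,.032],[-.048,.021,.047]]
jp=cw([[748,27],[28,45],[86,499],[250,88],[155,308],[430,172]])
for sub in ([0,1,2,3,4],[0,1,2,4],[3,4]):
    x,_,r=fit([(w,[J[i] for i in sub],jp[sub])],[.567,-.022,-.03]);print('jig',x.round(4),r.round(1).tolist())
x,_,r=fit([(w,J,jp)],[.567,-.022,-.03]);print('jig',x.round(4),r.round(1).tolist())
R=Rz(x[2]);print('hole',(R@[.0126,-.0926,0])[:2]+x[:2])
E
```

```text
[0.5554 0.0319 0.227  0.367  0.0404] [-0.7, -0.3, 0.6, -0.8, 4.7, 0.5, -2.8, 1.2, -0.1, -0.7, 0.2, 1.6, -0.4, 3.9, 0.2, -0.0, -0.1, 0.7, 0.2]
tip [[0.5947 0.0266 0.1244]]
jig [ 0.5689 -0.0234 -0.0298] [0.7, -0.4, 0.0, -0.1, -0.3, 0.0, -0.0, -0.2, -0.4, 1.1]
jig [ 0.5688 -0.0234 -0.0297] [0.7, -0.4, 0.0, -0.2, -0.3, 0.0, -0.4, 1.0]
jig [ 0.5687 -0.0233 -0.0318] [0.3, -0.5, -0.4, 0.7]
jig [ 0.5687 -0.0231 -0.0292] [0.9, -0.6, 0.2, -0.2, -0.1, -0.0, 0.3, -0.3, -0.2, 1.0, -1.6, 0.5]
hole [ 0.57863302 -0.11602174]
```

```bash
python3 - <<'E'
from pinfit import *
import json
w=json.load(open('pics/w10.json'));s=json.load(open('pics/s10.json'))
yaw=-.03
cw=lambda a:np.array(a)/[3,2.7]+[100,80]; cs=lambda a:np.array(a)/4+[165,130]
wl=[[-.012,-.012,.131],[-.012,.012,.131],[-.017,0,.081]]; wp=cw([[452,379],[593,379],[513,362]])
sl=[[0,0,.078],[0,0,0]]; sp=cs([[412,298],[382,424]])
p0=np.array([.55,.032,.23,0,0])
x,r=fitpin([(w,wl,wp),(s,sl,sp)],yaw,p0,(p0,np.array([.03,.03,.03,.5,.2]))); print(x.round(4),r.round(1).tolist()); print('tip',pinpts(x,[[0,0,0]],yaw).round(4))
for tilt in (0,.2,.4):
    q=pinpts([.5478,.0325,.2305,tilt,0],sl,yaw); print(tilt,((proj(s,q)-[165,130])*4).round(0).tolist())
im=cv2.resize(cv2.imread('pics/s10.png')[130:290,165:335],None,fx=4,fy=4,interpolation=cv2.INTER_CUBIC)[:600]
wm=cv2.resize(cv2.imread('pics/w10.png')[80:300,100:360],None,fx=3,fy=2.7,interpolation=cv2.INTER_CUBIC)
th=np.linspace(0,2*np.pi,40)
for I,m,sc,o in ((im,s,4,[165,130]),(wm,w,[3,2.7],[100,80])):
  for loop in ([[a,b,.131] for a,b in ((-.012,-.012),(-.012,.012),(.012,.012),(.012,-.012))],np.c_[.017*np.cos(th),.017*np.sin(th),.081+0*th],np.c_[.008*np.cos(th),.008*np.sin(th),.0+0*th]):
    q=((proj(m,pinpts(x,loop,yaw))-o)*sc).astype(int); cv2.polylines(I,[q],True,(0,255,255),1)
v=np.hstack([im[:594],wm]); cv2.imwrite('pics/ov10.png',cv2.resize(v,(800,int(594*800/v.shape[1]))))
E
```

```text
[0.5543 0.032  0.2311 0.3682 0.0411] [-1.2, 0.3, 1.4, -0.2, -0.2, -0.2, 0.5, -0.2, -0.2, 2.1, 0.1, -0.0, 0.0, 0.7, 0.2]
tip [[0.5937 0.0266 0.1286]]
0 [[436.0, 282.0], [438.0, 394.0]]
0.2 [[429.0, 288.0], [415.0, 416.0]]
0.4 [[423.0, 292.0], [392.0, 431.0]]
```

View pics/ov10.png

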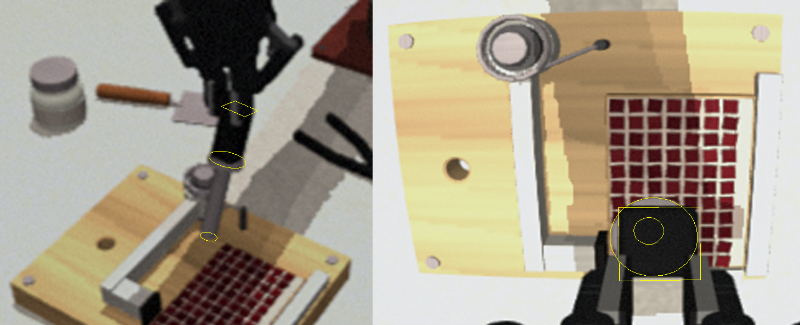

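>>> {"op": "carry_out", "data": {
  "plan": [
    {"gripper": 0.1,"translation": [-0.004,-0.017,0],"turn": 0},
    {"gripper": 0.1,"translation": [-0.004,-0.017,0],"turn": 0},
    {"gripper": 0.1,"translation": [-0.0035,-0.0167,0],"turn": 0},
    {"gripper": 0.1,"translation": [0,0,0.025],"turn": 0},
    {"gripper": 0.1,"translation": [0,0,0.015],"turn": 0}
  ]
}}

```text
clock: 9.82
tool_pos: [0.5696, -0.0206, 0.1755]
tool_rot: [[-0.999, 0.033, -0.001], [0.033, 0.999, -0.0], [0.001, -0.0, -1.0]]
force: [-0.8, 0.4, -1.3]
grip_width: 0.174
```

```bash
python3 snap.py s11 scene; python3 snap.py w11 wrist; python3 - <<'E'
import cv2
from workcell import env
print(env.observe()['joint_positions'])
a=cv2.imread('pics/s11.png')
b=cv2.imread('pics/w11.png')
cv2.imwrite('pics/c11.png',cv2.hconcat([cv2.resize(a[150:310,165:295],(400,492),interpolation=cv2.INTER_CUBIC),cv2.resize(b[140:304,200:330],(400,492),interpolation=cv2.INTER_CUBIC)]))
E
```

```text
9.82 [0.5696, -0.0206, 0.1755] [[-0.9995, 0.0328, -0.0011], [0.0328, 0.9995, -0.0003], [0.0011, -0.0004, -1.0]] [-0.8  0.4 -1.3] 0.174
9.88 [0.5687, -0.0202, 0.1736] [[-0.9995, 0.0322, -0.0035], [0.0322, 0.9995, -0.0006], [0.0035, -0.0007, -1.0]] [-1.4  0.2 -4. ] 0.176
[-0.43270734  0.18939078  0.44558158  1.71277479 -0.08467603  1.26181742
  1.57097612]
```

View pics/c11.png

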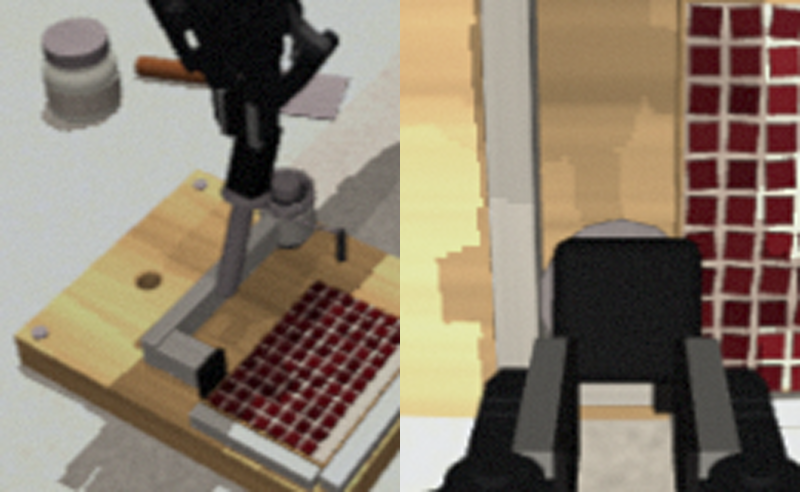

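```bash
python3 - <<'E'
from pinfit import *
import json
w=json.load(open('pics/w11.json'));s=json.load(open('pics/s11.json'))
k=400/130; yaw=-.032
cw=lambda a:np.array(a)/[k,3]+[200,140]; cs=lambda a:np.array(a)/[k,492/160]+[165,150]
wl=[[-.012,-.012,.131],[-.012,.012,.131],[-.017,0,.081]]; wp=cw([[553,238],[701,238],[620,219]])-[400/k,0]
sl=[[0,0,.078],[0,0,0]]; sp=cs([[247,195],[229,290]])
p0=np.array([.564,-.02,.19,.37,0])
x,r=fitpin([(w,wl,wp),(s,sl,sp)],yaw,p0,(p0,np.array([.03,.03,.03,.5,.05]))); print(x.round(4),r.round(1).tolist()); print('tip',pinpts(x,[[0,0,0]],yaw).round(4))
R=Rz(-.03); print('jig frame tip, h110',[(R.T@(q-[.5688,-.0233,0])).round(4).tolist() for q in pinpts(x,[[0,0,0],[0,0,.11]],yaw)])
E
```

```text
[ 0.5624 -0.0196  0.1895  0.3626  0.0278] [-1.1, 0.2, 0.9, -0.1, -0.0, -0.2, 0.5, -0.1, -0.2, 1.1, -0.1, 0.0, -0.0, -0.0, 0.6]
tip [[ 0.6013 -0.0237  0.0866]]
jig frame tip, h110 [[0.0325, 0.0006, 0.0866], [-0.0065, 0.0035, 0.1895]]
```

>>> {"op": "carry_out", "data": {
  "plan": [
    {"gripper": 0.1,"translation": [0,0,0.022],"turn": 0},
    {"gripper": 0.1,"translation": [0,0,0.022],"turn": 0},
    {"gripper": 0.1,"translation": [0,0,0],"turn": 0},
    {"gripper": 0.1,"translation": [-0.01,0,0],"turn": 0},
    {"gripper": 0.1,"translation": [-0.01,0,0],"turn": 0}
  ]
}}

```text
clock: 10.55
tool_pos: [0.5916, -0.02, 0.134]
tool_rot: [[-1.0, 0.031, 0.002], [0.031, 1.0, 0.0], [-0.002, 0.0, -1.0]]
force: [0.4, 0.6, -2.0]
grip_width: 0.177
```

>>> {"op": "carry_out", "data": {
  "plan": [
    {"gripper": 0.1,"translation": [-0.006,0,0],"turn": 0},
    {"gripper": 0.1,"translation": [-0.006,0,0],"turn": 0},
    {"gripper": 0.1,"translation": [-0.006,0,0],"turn": 0},
    {"gripper": 0.1,"translation": [-0.006,0,0],"turn": 0},
    {"gripper": 0.1,"translation": [-0.006,0,0],"turn": 0}
  ]
}}

```text
clock: 11.18
tool_pos: [0.6201, -0.0211, 0.1326]
tool_rot: [[-1.0, 0.031, -0.0], [0.031, 1.0, -0.0], [0.0, -0.0, -1.0]]
force: [-1.6, 0.4, -1.2]
grip_width: 0.179
```

```bash
python3 snap.py s12 scene; python3 snap.py w12 wrist; python3 - <<'E'
import cv2
a=cv2.imread('pics/s12.png')
b=cv2.imread('pics/w12.png')
cv2.imwrite('pics/c12.png',cv2.hconcat([cv2.resize(a[170:300,165:295],(400,400),interpolation=cv2.INTER_CUBIC),cv2.resize(b[140:270,200:330],(400,400),interpolation=cv2.INTER_CUBIC)]))
E
```

```text
11.18 [0.6201, -0.0211, 0.1326] [[-0.9995, 0.0315, -0.0003], [0.0315, 0.9995, -0.0], [0.0003, -0.0, -1.0]] [-1.6  0.4 -1.2] 0.179
11.22 [0.6207, -0.021, 0.1326] [[-0.9995, 0.0313, 0.0001], [0.0313, 0.9995, -0.0002], [-0.0001, -0.0002, -1.0]] [-1.4  0.1 -1.2] 0.179
```

View pics/c12.png

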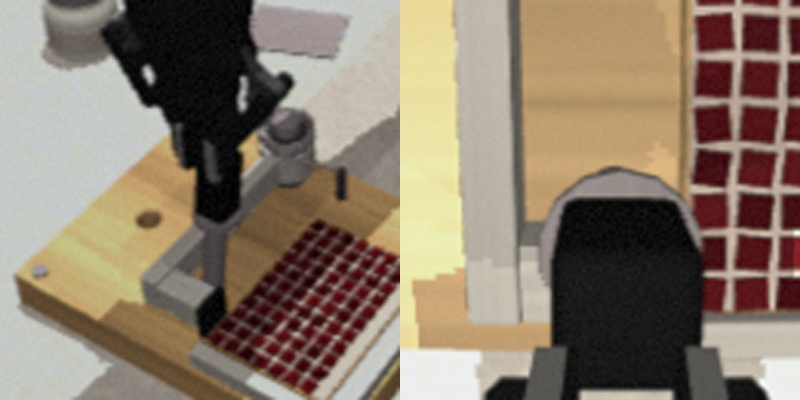

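```bash
cat > pf3.py <<'E'
from pinfit import *
import json
def run3(n,wp,sp,p0,yaw,tipvis=False,so=(165,170),wo=(200,140),k=400/130):
    w=json.load(open(f'pics/w{n}.json'));s=json.load(open(f'pics/s{n}.json'))
    L=[[-.012,-.012,.131],[-.012,.012,.131],[-.012,-.012,.081],[-.012,.012,.081],[-.017,0,.081]]
    px=(np.array(wp)-[400,0])/k+wo; sp=np.array(sp)/k+so; p0=np.array(p0)
    x,r=fitpin([(w,L,px),(s,[[0,0,.078]],sp[:1])],yaw,p0,(p0,np.array([.03,.03,.03,.5,.05]))); print(x.round(4),r.round(1).tolist()); q=pinpts(x,[[0,0,0],[0,0,.11]],yaw)
    R=Rz(-.03); print('jig tip,h110',[(R.T@(a-[.5688,-.0233,0])).round(4).tolist() for a in q])
    a=(proj(s,pinpts(x,[[0,0,.02]],yaw))-so)*k; print('pred scene h20',a.round())
    return x
E
python3 -c "
from pf3 import *
run3(12,[[553,258],[702,258],[565,200],[690,200],[617,168]],[[220,224]],[.612,-.02,.148,.1,0],-.031)"
```

```text
[ 0.6129 -0.0201  0.1423  0.1127  0.0125] [-0.5, 0.1, 0.4, -0.1, 0.3, -0.6, -2.6, -0.6, 2.3, 2.0, -1.0, -0.2, 0.0, -0.0, -0.2, 0.0, 0.2]
jig tip,h110 [[0.0564, 0.0031, 0.033], [0.044, 0.0045, 0.1423]]
pred scene h20 [[216. 285.]]
```

>>> {"op": "carry_out", "data": {
  "plan": [
    {"gripper": 0.1,"translation": [0,0,-0.004],"turn": 0},
    {"gripper": 0.1,"translation": [-0.004,0,0],"turn": 0},
    {"gripper": 0.1,"translation": [-0.004,0,0],"turn": 0},
    {"gripper": 0.1,"translation": [-0.004,0,0],"turn": 0},
    {"gripper": 0.1,"translation": [0,0,0],"turn": 0}
  ]
}}

```text
clock: 11.9
tool_pos: [0.6321, -0.0214, 0.1365]
tool_rot: [[-1.0, 0.031, -0.0], [0.031, 1.0, -0.0], [0.0, -0.0, -1.0]]
force: [-1.3, 0.2, -0.9]
grip_width: 0.176
```

```bash
cat > two.py <<'E'
import sys,subprocess,cv2
n=sys.argv[1]
print(subprocess.run(['python3','snap.py','s'+n,'scene'],capture_output=True,text=True).stdout,subprocess.run(['python3','snap.py','w'+n,'wrist'],capture_output=True,text=True).stdout)
a=cv2.imread(f'pics/s{n}.png');b=cv2.imread(f'pics/w{n}.png')
cv2.imwrite(f'pics/c{n}.png',cv2.hconcat([cv2.resize(a[170:300,165:295],(400,400),interpolation=cv2.INTER_CUBIC),cv2.resize(b[140:270,200:330],(400,400),interpolation=cv2.INTER_CUBIC)]))
E
python3 two.py 13
```

```text
11.9 [0.6321, -0.0214, 0.1365] [[-0.9995, 0.0314, -0.0002], [0.0314, 0.9995, -0.0002], [0.0002, -0.0002, -1.0]] [-1.3  0.2 -0.9] 0.176
 11.95 [0.6319, -0.0214, 0.1365] [[-0.9995, 0.0315, -0.0003], [0.0315, 0.9995, -0.0001], [0.0003, -0.0001, -1.0]] [-1.6  1.  -0.8] 0.177
```

View pics/c13.png

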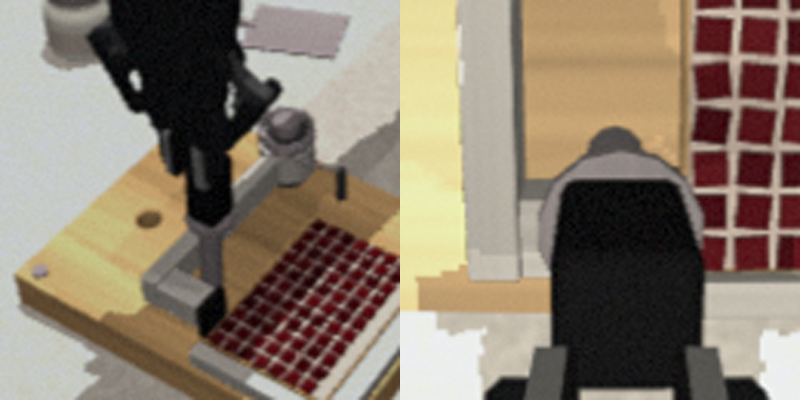

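```bash
python3 -c "
from pf3 import *
x=run3(13,[[552,260],[704,260],[566,180],[691,180],[617,150]],[[211,226]],[.62,-.02,.152,.0,0],-.031)
w=json.load(open('pics/w13.json')); k=400/130
for t in (-.1,0,.1):
  y=x.copy(); y[3]=t; print(t,(proj(w,pinpts(y,[[-.008,0,0],[-.017,0,.081],[-.012,0,.131],[-.012,0,.081]],-.031))[:,1]-140)*k)
"
```

```text
[ 0.6222 -0.0204  0.1465  0.0254  0.0099] [-0.2, 0.0, 0.1, -0.0, 0.1, -0.4, -2.4, -0.5, 2.6, 1.6, -0.0, -0.2, 0.1, -0.0, -0.2, 0.1, 0.2]
jig tip,h110 [[0.0561, 0.0034, 0.0366], [0.0533, 0.0045, 0.1465]]
pred scene h20 [[215. 284.]]
-0.1 [ 72.79416531 140.50971689 279.37890638 163.82879832]
0 [109.97095861 151.76334267 263.97988224 175.49177897]
0.1 [147.42819953 163.91709511 248.882833   187.88319333]
```

>>> {"op": "carry_out", "data": {
  "plan": [
    {"gripper": 0.1,"translation": [-0.002,0,0],"turn": 0},
    {"gripper": 0.1,"translation": [-0.0025,0,0],"turn": 0},
    {"gripper": 0.1,"translation": [0,0,0],"turn": 0},
    {"gripper": 0.1,"translation": [0.002,0,0],"turn": 0},
    {"gripper": 0.1,"translation": [0.003,0,0],"turn": 0}
  ]
}}

```text
clock: 12.62
tool_pos: [0.6311, -0.0214, 0.1365]
tool_rot: [[-1.0, 0.032, -0.0], [0.032, 1.0, -0.0], [0.0, -0.0, -1.0]]
force: [-0.9, 0.5, -2.5]
grip_width: 0.175
```

>>> {"op": "carry_out", "data": {
  "plan": [
    {"gripper": 0.1,"translation": [0.004,0,0],"turn": 0},
    {"gripper": 0.1,"translation": [0.005,0,0],"turn": 0},
    {"gripper": 0.1,"translation": [0.005,0,0],"turn": 0},
    {"gripper": 0.1,"translation": [0.003,0,0],"turn": 0},
    {"gripper": 0.1,"translation": [0,0,0],"turn": 0}
  ]
}}

```text
clock: 13.25
tool_pos: [0.6143, -0.0208, 0.1368]
tool_rot: [[-1.0, 0.031, 0.0], [0.031, 1.0, 0.0], [-0.0, 0.0, -1.0]]
force: [-0.7, 0.2, -2.9]
grip_width: 0.175
```

```bash
python3 two.py 14
```

```text
13.25 [0.6143, -0.0208, 0.1368] [[-0.9995, 0.0314, 0.0003], [0.0314, 0.9995, 0.0002], [-0.0003, 0.0002, -1.0]] [-0.7  0.2 -2.9] 0.175
 13.3 [0.6145, -0.0208, 0.1368] [[-0.9995, 0.0314, 0.0004], [0.0314, 0.9995, 0.0], [-0.0004, 0.0001, -1.0]] [-0.3  0.5 -2.2] 0.174
```

View pics/c14.png

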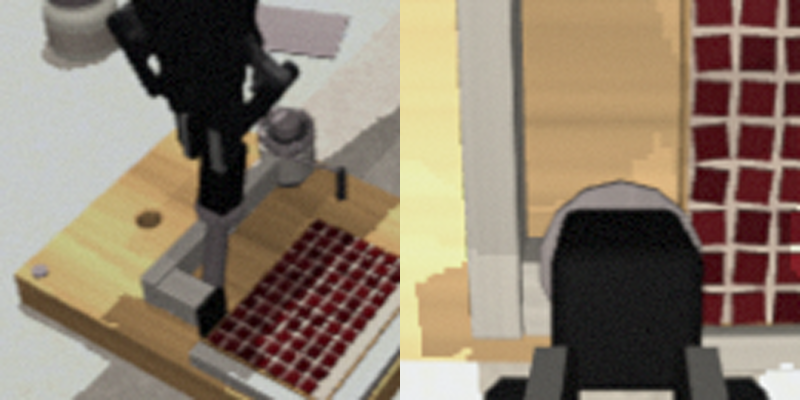

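```bash
python3 -c "
from pf3 import *
x=run3(14,[[552,256],[703,256],[566,210],[692,210],[620,181]],[[217,213]],[.60,-.02,.152,.1,0],-.031)
R=Rz(-.03); print('tcp jig',R.T@(np.array([.6145,-.0208,.1368])-[.5688,-.0233,0]))
im=cv2.imread('pics/w14.png')[140:270,200:330]; g=cv2.cvtColor(cv2.resize(im,(400,400),interpolation=cv2.INTER_CUBIC),cv2.COLOR_BGR2GRAY); print(g[200:390:6,225])
"
```

```text
[ 0.607  -0.0199  0.1485  0.1661  0.0107] [-0.4, 0.0, 0.3, -0.1, 0.0, -0.3, -3.1, -0.4, 1.4, 1.2, 1.0, 0.0, 0.2, 0.0, -0.1, 0.1, 0.2]
jig tip,h110 [[0.0562, 0.0033, 0.04], [0.038, 0.0045, 0.1485]]
pred scene h20 [[217. 278.]]
tcp jig [0.04560445 0.00386967 0.1368    ]
[144 135  13  15   9   9  17   8  18  21  23  27  25  23  28  26  24  26
  26  24  28  24  23  25  27  27  23  27  22  23  26  18]
```

>>> {"op": "carry_out", "data": {
  "plan": [
    {"gripper": 0.1,"translation": [0.003,0,-0.003],"turn": 0},
    {"gripper": 0.1,"translation": [0.006,0,-0.002],"turn": 0},
    {"gripper": 0.1,"translation": [0.006,0,0],"turn": 0},
    {"gripper": 0.1,"translation": [0.006,0,0],"turn": 0},
    {"gripper": 0.1,"translation": [0.003,0,0],"turn": 0}
  ]
}}

```text
clock: 13.98
tool_pos: [0.5901, -0.0201, 0.1417]
tool_rot: [[-1.0, 0.031, 0.0], [0.031, 1.0, 0.0], [-0.0, 0.0, -1.0]]
force: [0.2, -0.1, -3.2]
grip_width: 0.178
```

```bash
python3 two.py 15
```

```text
13.97 [0.5901, -0.0201, 0.1417] [[-0.9995, 0.0314, 0.0002], [0.0314, 0.9995, 0.0001], [-0.0002, 0.0001, -1.0]] [ 0.2 -0.1 -3.2] 0.178
 14.03 [0.5899, -0.0201, 0.1418] [[-0.9995, 0.0315, 0.0001], [0.0315, 0.9995, 0.0002], [-0.0001, 0.0002, -1.0]] [ 0.3  0.1 -2.4] 0.18
```

View pics/c15.png

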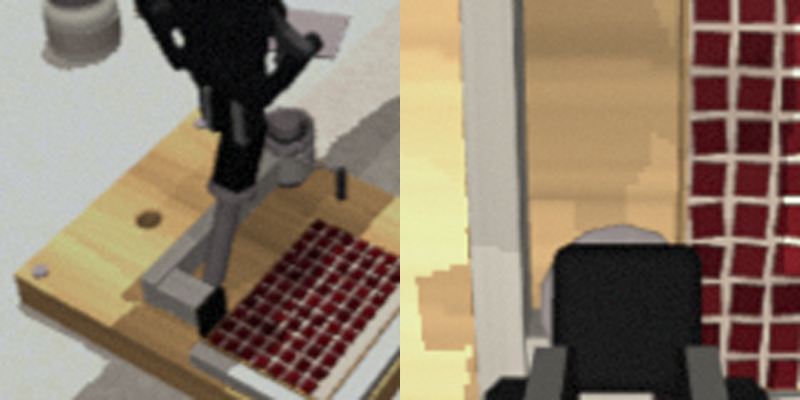

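```bash
python3 - <<'E'
from pinfit import *
import json
w=json.load(open('pics/w15.json'));s=json.load(open('pics/s15.json'))
k=400/130; yaw=-.0314
wl=[[-.012,-.012,.131],[-.012,.012,.131],[-.017,0,.081]]; wp=(np.array([[553,244],[702,244],[625,225]])-[400,0])/k+[200,140]
sp=np.array([[233,192],[214,275]])/k+[165,170]
for tl in (None,):
    p0=np.array([.58,-.02,.155,.35,0])
    x,r=fitpin([(w,wl,wp),(s,[[0,0,.078],[0,0,0]],sp)],yaw,p0,(p0,np.array([.03,.03,.03,.5,.03]))); print(x.round(4),r.round(1).tolist())
    R=Rz(-.03); T=lambda q:(R.T@(q-[.5688,-.0233,0]))
    tip,g=pinpts(x,[[0,0,0],[0,0,.11]],yaw); tcp=T(np.array([.5900,-.0201,.1418])); print('tip',T(tip).round(4),'g',T(g).round(4),'tcp',tcp.round(4))
E
```

```text
[ 0.5845 -0.0192  0.155   0.3693  0.0127] [-0.4, 0.1, 0.5, -0.0, -0.3, -0.0, 0.2, -0.6, 0.4, 3.9, 0.2, 0.0, 0.0, 0.0, 0.4]
tip [0.0553 0.0032 0.0525] g [0.0156 0.0046 0.155 ] tcp [0.0211 0.0038 0.1418]
```

>>> {"op": "carry_out", "data": {
  "plan": [
    {"gripper": 0.1,"translation": [0.004,-0.0025,0.002],"turn": 0},
    {"gripper": 0.1,"translation": [0.006,-0.004,0.002],"turn": 0},
    {"gripper": 0.1,"translation": [0.006,-0.004,0.002],"turn": 0},
    {"gripper": 0.1,"translation": [0.006,-0.004,0.002],"turn": 0},
    {"gripper": 0.1,"translation": [0.003,-0.0035,0.002],"turn": 0}
  ]
}}

```text
clock: 14.7
tool_pos: [0.5644, -0.0376, 0.1316]
tool_rot: [[-0.999, 0.032, -0.0], [0.032, 0.999, 0.0], [0.0, 0.0, -1.0]]
force: [-0.3, 0.2, -1.3]
grip_width: 0.176
```

```bash
python3 two.py 16
```

```text
14.7 [0.5644, -0.0376, 0.1316] [[-0.9995, 0.0316, -0.0], [0.0316, 0.9995, 0.0002], [0.0, 0.0002, -1.0]] [-0.3  0.2 -1.3] 0.176
 14.75 [0.5641, -0.038, 0.1314] [[-0.9995, 0.0321, -0.0003], [0.0321, 0.9995, 0.0002], [0.0003, 0.0002, -1.0]] [-1.2  1.  -1.8] 0.178
```

View pics/c16.png

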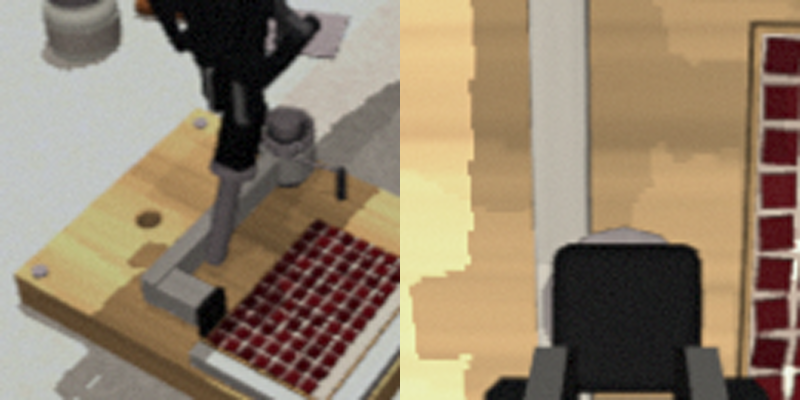

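>>> {"op": "carry_out", "data": {
  "plan": [
    {"gripper": 0.1,"translation": [-0.0005,-0.003,0],"turn": 2},
    {"gripper": 0.1,"translation": [-0.0009,-0.0057,0],"turn": 4},
    {"gripper": 0.1,"translation": [-0.0009,-0.0057,0],"turn": 4},
    {"gripper": 0.1,"translation": [-0.0009,-0.0057,0],"turn": 4},
    {"gripper": 0.1,"translation": [-0.0009,-0.0057,0],"turn": 4}
  ]
}}

```text
clock: 15.42
tool_pos: [0.5656, -0.0627, 0.1319]
tool_rot: [[-0.94, 0.341, 0.001], [0.341, 0.94, 0.001], [-0.001, 0.001, -1.0]]
force: [0.3, 2.1, -1.0]
grip_width: 0.174
```

```bash
python3 two.py 17
```

```text
15.43 [0.5656, -0.0627, 0.1319] [[-0.9399, 0.3415, 0.0009], [0.3415, 0.9399, 0.0007], [-0.0006, 0.001, -1.0]] [ 0.3  2.1 -1. ] 0.174
 15.47 [0.5654, -0.0638, 0.1319] [[-0.9384, 0.3455, 0.0008], [0.3455, 0.9384, 0.0002], [-0.0007, 0.0005, -1.0]] [ 0.9  1.5 -1. ] 0.175
```

View pics/c17.png

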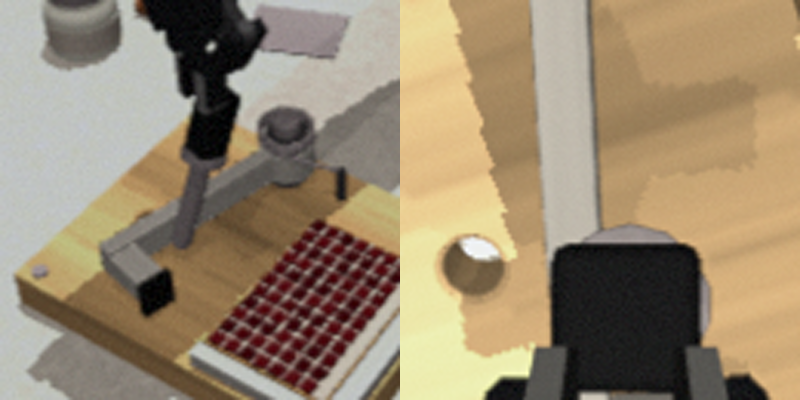

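>>> {"op": "carry_out", "data": {
  "plan": [
    {"gripper": 0.1,"translation": [-0.0009,-0.0057,0],"turn": 4},
    {"gripper": 0.1,"translation": [-0.0009,-0.0057,0],"turn": 4},
    {"gripper": 0.1,"translation": [-0.0009,-0.0057,0],"turn": 4},
    {"gripper": 0.1,"translation": [-0.0009,-0.0057,0],"turn": 4},
    {"gripper": 0.1,"translation": [-0.0009,-0.0057,0],"turn": 4}
  ]
}}

```text
clock: 16.15
tool_pos: [0.5566, -0.0896, 0.132]
tool_rot: [[-0.768, 0.64, 0.002], [0.64, 0.768, 0.001], [-0.001, 0.002, -1.0]]
force: [2.9, 3.1, -1.9]
grip_width: 0.175
```

>>> {"op": "carry_out", "data": {
  "plan": [
    {"gripper": 0.1,"translation": [-0.0005,-0.003,0],"turn": 2},
    {"gripper": 0.1,"translation": [0,0,0],"turn": 0},
    {"gripper": 0.1,"translation": [0,0,0],"turn": 0},
    {"gripper": 0.1,"translation": [0,0,0],"turn": 0},
    {"gripper": 0.1,"translation": [0,0,0],"turn": 0}
  ]
}}

```text
clock: 16.77
tool_pos: [0.5543, -0.093, 0.1318]
tool_rot: [[-0.746, 0.666, 0.0], [0.666, 0.746, 0.0], [-0.0, 0.0, -1.0]]
force: [2.2, 3.4, -0.5]
grip_width: 0.179
```

```bash
python3 two.py 18
```

```text
16.77 [0.5543, -0.093, 0.1318] [[-0.7458, 0.6661, 0.0001], [0.6661, 0.7458, 0.0001], [-0.0001, 0.0001, -1.0]] [ 2.2  3.4 -0.5] 0.179
 16.82 [0.5542, -0.093, 0.1317] [[-0.7457, 0.6663, 0.0001], [0.6663, 0.7457, 0.0], [-0.0001, 0.0001, -1.0]] [2.3 3.4 0.3] 0.175
```

View pics/c18.png

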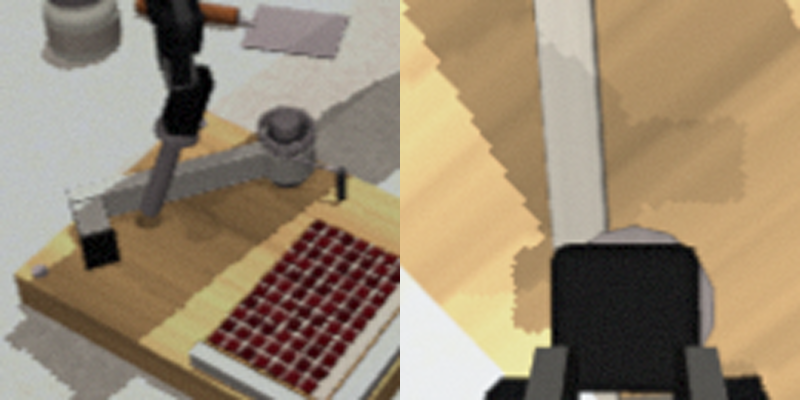

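```bash
cat > pf4.py <<'E'
from pinfit import *
import json
J=np.array([.5688,-.0233,0]); Rj=Rz(-.03); HW=Rj@[.0126,-.0926,.032]+J
def run4(n,wp,wl,sp,sl,p0,yaw,sig=(.03,.03,.03,.5,.1)):
    w=json.load(open(f'pics/w{n}.json'));s=json.load(open(f'pics/s{n}.json')); k=400/130; p0=np.array(p0)
    wp=(np.array(wp)-[400,0])/k+[200,140]; sp=np.array(sp)/k+[165,170]
    x,r=fitpin([(w,wl,wp),(s,sl,sp)],yaw,p0,(p0,np.array(sig))); print(x.round(4),r.round(1).tolist())
    tip,g=pinpts(x,[[0,0,0],[0,0,.11]],yaw)
    R=Rz(yaw); print('tip-hole in (e,n,z):',(R.T@(tip-HW)).round(4),'g-hole',(R.T@(g-HW)).round(4)); 
    print('hole in crop',((proj(s,[HW])-[165,170])*k).round())
    tcp=np.array(p0[5:]) if len(p0)>5 else None
    # overlay
    a=cv2.resize(cv2.imread(f'pics/s{n}.png')[170:300,165:295],(400,400),interpolation=cv2.INTER_CUBIC);b=cv2.resize(cv2.imread(f'pics/w{n}.png')[140:270,200:330],(400,400),interpolation=cv2.INTER_CUBIC)
    th=np.linspace(0,2*np.pi,40); sq=np.array([[-1,-1],[-1,1],[1,1],[1,-1]])*.012
    for I,m,o in ((a,s,[165,170]),(b,w,[200,140])):
        for loop in (np.c_[sq,[.131]*4],np.c_[.017*np.cos(th),.017*np.sin(th),.081+0*th],np.c_[.008*np.cos(th),.008*np.sin(th),0*th]):
            cv2.polylines(I,[((proj(m,pinpts(x,loop,yaw))-o)*k).astype(int)],True,(0,255,255),1)
        cv2.polylines(I,[((proj(m,HW+np.c_[.0095*np.cos(th),.0095*np.sin(th),0*th])-o)*k).astype(int)],True,(0,0,255),1)
    cv2.imwrite(f'pics/o{n}.png',np.hstack([a,b])); return x
E
python3 -c "
from pf4 import *
wl=[[-.012,-.012,.131],[-.012,.012,.131],[-.017,0,.081]]
run4(18,[[552,243],[698,243],[633,225]],wl,[[173,138],[149,211]],[[0,0,.078],[0,0,0]],[.547,-.087,.145,.37,0],-.729)
R=Rz(-.729); print('tcp-hole',R.T@(np.array([.5542,-.093,.1317])-HW))"
```

```text
[ 0.5516 -0.0896  0.141   0.3708 -0.0282] [-0.1, -0.2, 0.4, 0.3, -0.4, -0.0, 0.7, -0.6, -0.4, 1.7, 0.2, -0.1, -0.1, 0.0, -0.3]
tip-hole in (e,n,z): [0.002  0.0048 0.0065] g-hole [-0.0379  0.0019  0.109 ]
hole in crop [[150. 217.]]
tcp-hole [-0.03368925  0.00106598  0.0997    ]
```

View pics/o18.png

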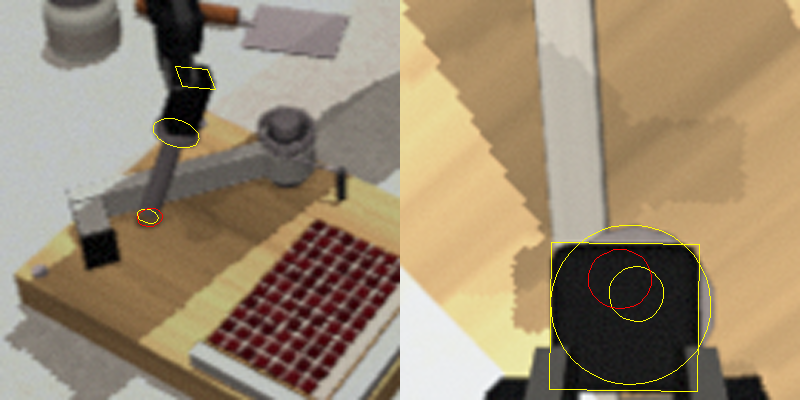

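>>> {"op": "carry_out", "data": {
  "plan": [
    {"gripper": 0.1,"translation": [0.001,-0.0025,0],"turn": 0},
    {"gripper": 0.1,"translation": [0.001,-0.002,0],"turn": 0},
    {"gripper": 0.1,"translation": [0,0,0.003],"turn": 0},
    {"gripper": 0.1,"translation": [0,0,0.003],"turn": 0},
    {"gripper": 0.1,"translation": [0,0,0.003],"turn": 0}
  ]
}}

```text
clock: 17.5
tool_pos: [0.5497, -0.095, 0.1225]
tool_rot: [[-0.746, 0.666, 0.0], [0.666, 0.746, 0.0], [-0.0, 0.0, -1.0]]
force: [1.5, 3.2, 0.9]
grip_width: 0.176
```

```bash
python3 two.py 19
```

```text
17.5 [0.5497, -0.095, 0.1225] [[-0.7456, 0.6664, 0.0001], [0.6664, 0.7456, 0.0], [-0.0, 0.0001, -1.0]] [1.5 3.2 0.9] 0.176
 17.55 [0.5495, -0.0951, 0.1221] [[-0.7456, 0.6664, -0.0005], [0.6664, 0.7456, -0.0001], [0.0003, -0.0004, -1.0]] [ 1.7  4.3 -0.9] 0.179
```

View pics/c19.png

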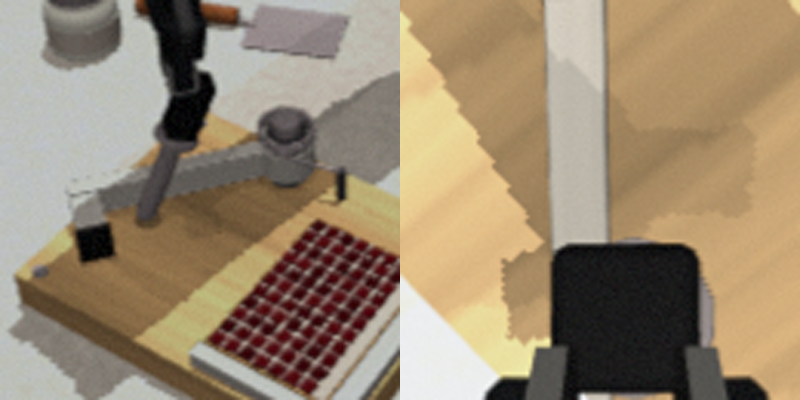

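```bash
python3 -c "
from pf4 import *
wl=[[-.012,-.012,.131],[-.012,.012,.131],[-.017,0,.081]]
run4(19,[[552,244],[698,244],[633,238]],wl,[[173,143],[147,211]],[[0,0,.078],[0,0,0]],[.547,-.092,.138,.37,0],-.729)
R=Rz(-.729); print('tcp-hole',R.T@(np.array([.5495,-.0951,.1221])-HW))"
```

```text
[ 0.5475 -0.0921  0.1325  0.4173 -0.0292] [-0.2, -0.2, 0.4, 0.4, -0.4, -0.4, 0.6, -0.9, -1.2, 2.6, 0.0, -0.0, -0.2, 0.1, -0.3]
tip-hole in (e,n,z): [ 0.0053  0.0002 -0.    ] g-hole [-0.0393 -0.0027  0.1005]
hole in crop [[150. 217.]]
tcp-hole [-0.03579584 -0.00363107  0.0901    ]
```

View pics/o19.png

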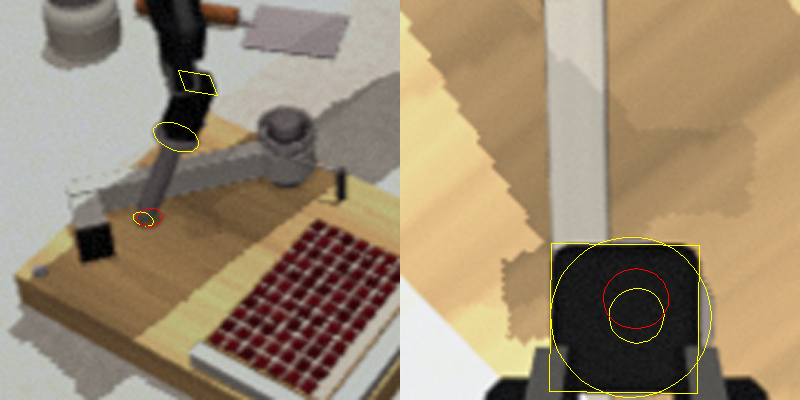

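>>> {"op": "carry_out", "data": {
  "plan": [
    {"gripper": 0.1,"translation": [0.0015,0,0],"turn": 0},
    {"gripper": 0.1,"translation": [0.0015,0,0],"turn": 0},
    {"gripper": 0.1,"translation": [0,0,0.002],"turn": 0},
    {"gripper": 0.1,"translation": [0,0,0.0015],"turn": 0},
    {"gripper": 0.1,"translation": [0,0,0.0015],"turn": 0}
  ]
}}

```text
clock: 18.23
tool_pos: [0.5475, -0.0931, 0.1177]
tool_rot: [[-0.745, 0.667, 0.0], [0.667, 0.745, 0.0], [-0.0, 0.0, -1.0]]
force: [2.8, 3.3, 0.3]
grip_width: 0.175
```

```bash
python3 two.py 20
```

```text
18.23 [0.5475, -0.0931, 0.1177] [[-0.7455, 0.6665, 0.0003], [0.6665, 0.7455, 0.0001], [-0.0002, 0.0002, -1.0]] [2.8 3.3 0.3] 0.175
 18.27 [0.5474, -0.0931, 0.1175] [[-0.7455, 0.6665, -0.0], [0.6665, 0.7455, 0.0001], [0.0001, 0.0, -1.0]] [3.1 2.5 0.4] 0.175
```

View pics/c20.png

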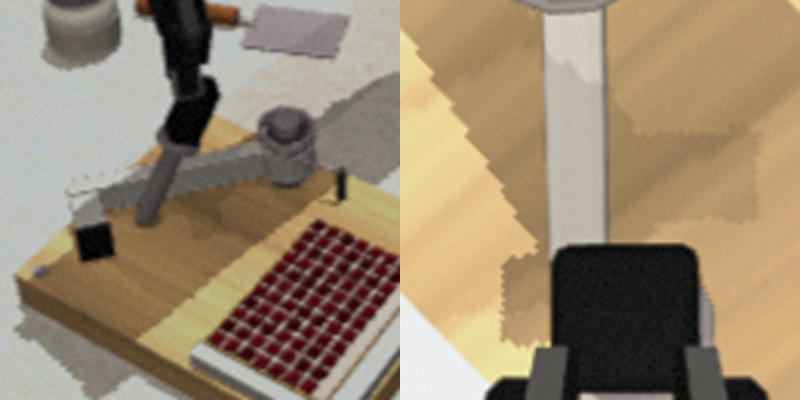

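>>> {"op": "carry_out", "data": {
  "plan": [
    {"gripper": 0.1,"translation": [-0.003,0,0],"turn": 0},
    {"gripper": 0.1,"translation": [-0.004,0,0],"turn": 0},
    {"gripper": 0.1,"translation": [-0.004,0,0],"turn": 0},
    {"gripper": 0.1,"translation": [-0.004,0,0],"turn": 0},
    {"gripper": 0.1,"translation": [0,0,0],"turn": 0}
  ]
}}

```text
clock: 18.95
tool_pos: [0.5586, -0.1035, 0.1175]
tool_rot: [[-0.745, 0.667, -0.0], [0.667, 0.745, -0.0], [0.0, -0.0, -1.0]]
force: [2.3, 3.7, -0.5]
grip_width: 0.175
```

```bash
python3 two.py 21
```

```text
18.95 [0.5586, -0.1035, 0.1175] [[-0.7451, 0.6669, -0.0004], [0.6669, 0.7451, -0.0003], [0.0001, -0.0005, -1.0]] [ 2.3  3.7 -0.5] 0.175
 19.0 [0.5585, -0.1033, 0.1175] [[-0.7452, 0.6668, -0.0004], [0.6668, 0.7452, -0.0002], [0.0002, -0.0004, -1.0]] [ 1.7  3.5 -0.7] 0.175
```

View pics/c21.png

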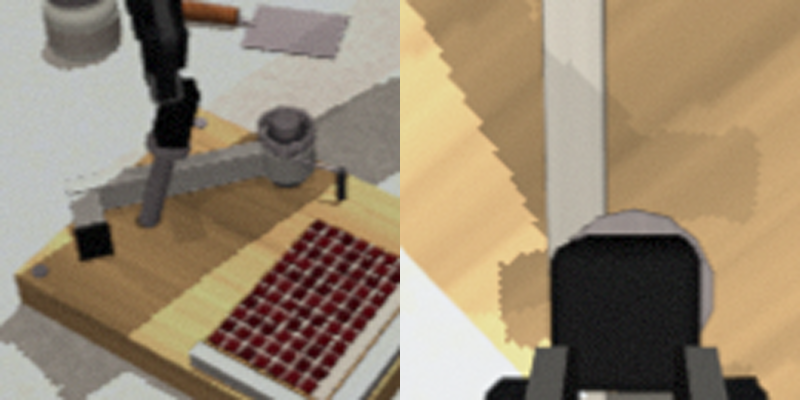

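>>> {"op": "carry_out", "data": {
  "plan": [
    {"gripper": 0.1,"translation": [-0.004,0,0],"turn": 0},
    {"gripper": 0.1,"translation": [-0.004,0,0.001],"turn": 0},
    {"gripper": 0.1,"translation": [-0.004,0,0.001],"turn": 0},
    {"gripper": 0.1,"translation": [-0.004,0,0.001],"turn": 0},
    {"gripper": 0.1,"translation": [-0.004,0,0.001],"turn": 0}
  ]
}}

```text
clock: 19.68
tool_pos: [0.5736, -0.1166, 0.1134]
tool_rot: [[-0.745, 0.667, -0.0], [0.667, 0.745, 0.0], [0.0, -0.0, -1.0]]
force: [1.5, 4.0, -0.6]
grip_width: 0.175
```

```bash
python3 two.py 22
```

```text
19.68 [0.5736, -0.1166, 0.1134] [[-0.7454, 0.6666, -0.0004], [0.6666, 0.7454, 0.0], [0.0003, -0.0002, -1.0]] [ 1.5  4.  -0.6] 0.175
 19.73 [0.5737, -0.117, 0.1133] [[-0.7453, 0.6667, -0.0004], [0.6667, 0.7453, -0.0003], [0.0001, -0.0005, -1.0]] [ 2.1  4.1 -1.4] 0.175
```

View pics/c22.png

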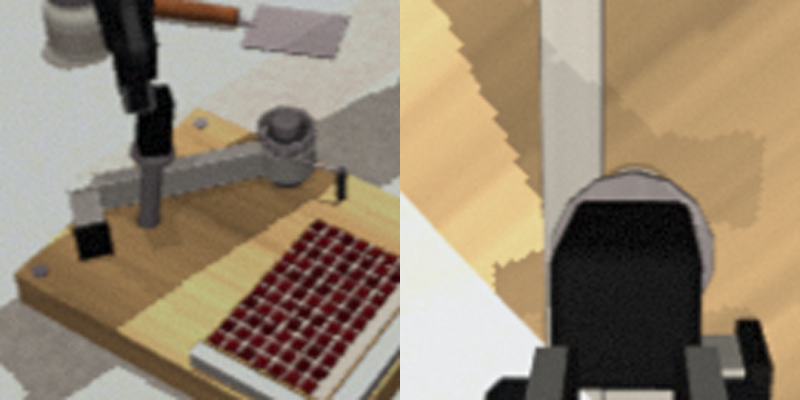

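>>> {"op": "carry_out", "data": {
  "plan": [
    {"gripper": 0.1,"translation": [-0.003,0,0.001],"turn": 0},
    {"gripper": 0.1,"translation": [-0.003,0,0.001],"turn": 0},
    {"gripper": 0.1,"translation": [-0.003,0,0.002],"turn": 0},
    {"gripper": 0.1,"translation": [-0.001,0,0.002],"turn": 0},
    {"gripper": 0.1,"translation": [0,0,0.002],"turn": 0}
  ]
}}

```text
clock: 20.4
tool_pos: [0.5811, -0.1233, 0.1056]
tool_rot: [[-0.745, 0.667, 0.0], [0.667, 0.745, -0.0], [-0.0, 0.0, -1.0]]
force: [1.3, 3.3, 0.6]
grip_width: 0.172
```

```bash
python3 two.py 23
```

```text
20.4 [0.5811, -0.1233, 0.1056] [[-0.7453, 0.6667, 0.0002], [0.6667, 0.7453, -0.0001], [-0.0003, 0.0001, -1.0]] [1.3 3.3 0.6] 0.172
 20.45 [0.5809, -0.1232, 0.1053] [[-0.7454, 0.6666, -0.0001], [0.6666, 0.7454, -0.0001], [0.0, -0.0002, -1.0]] [2.7 3.6 0.2] 0.176
```

View pics/c23.png

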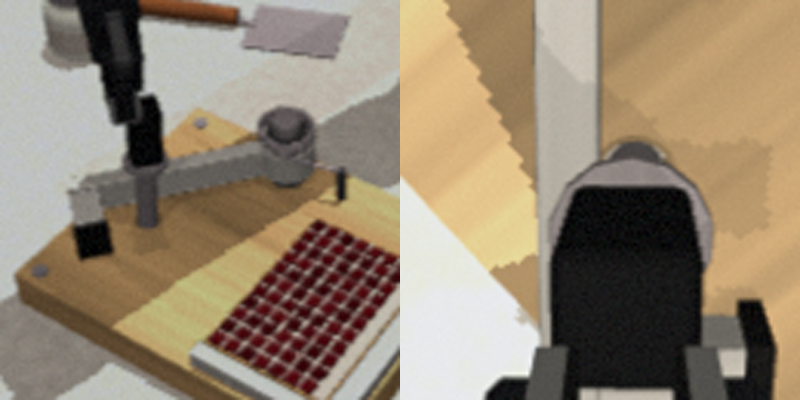

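>>> {"op": "carry_out", "data": {
  "plan": [
    {"gripper": 0.1,"translation": [-0.001,0,0.002],"turn": 0},
    {"gripper": 0.1,"translation": [-0.001,0,0.002],"turn": 0},
    {"gripper": 0.1,"translation": [0,0,0.002],"turn": 0},
    {"gripper": 0.1,"translation": [0,0,0.002],"turn": 0},
    {"gripper": 0.1,"translation": [0,0,0.001],"turn": 0}
  ]
}}

```text
clock: 21.12
tool_pos: [0.5824, -0.1244, 0.0965]
tool_rot: [[-0.746, 0.666, -0.0], [0.666, 0.746, 0.0], [0.0, -0.0, -1.0]]
force: [1.9, 4.3, 1.9]
grip_width: 0.174
```

```bash
python3 two.py 24
```

```text
21.12 [0.5824, -0.1244, 0.0965] [[-0.7455, 0.6665, -0.0001], [0.6665, 0.7455, 0.0], [0.0001, -0.0001, -1.0]] [1.9 4.3 1.9] 0.174
 21.18 [0.5824, -0.1244, 0.0964] [[-0.7455, 0.6665, -0.0002], [0.6665, 0.7455, -0.0], [0.0002, -0.0001, -1.0]] [1.8 3.4 0.3] 0.174
```

View pics/c24.png

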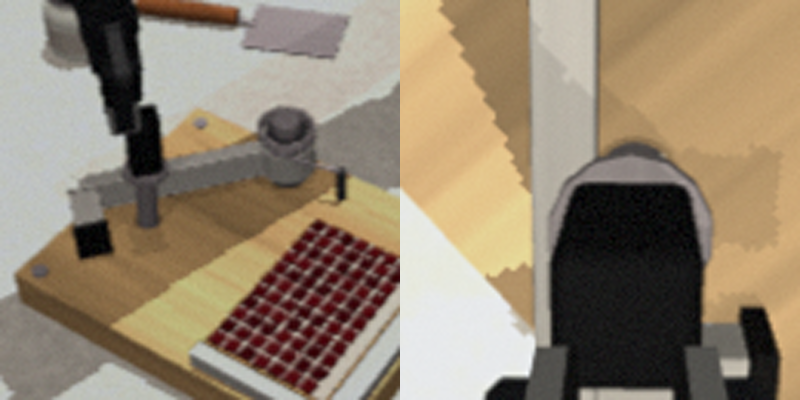

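>>> {"op": "carry_out", "data": {
  "plan": [
    {"gripper": 0.1,"translation": [0,0,0.002],"turn": 0},
    {"gripper": 0.1,"translation": [0,0,0.002],"turn": 0},
    {"gripper": 0.1,"translation": [0,0,0.002],"turn": 0},
    {"gripper": 0.1,"translation": [0,0,0],"turn": 0},
    {"gripper": 0.1,"translation": [0,0,0],"turn": 0}
  ]
}}

```text
clock: 21.85
tool_pos: [0.5842, -0.125, 0.0927]
tool_rot: [[-0.745, 0.667, 0.004], [0.667, 0.745, -0.0], [-0.003, 0.002, -1.0]]
force: [1.2, 2.6, 15.0]
grip_width: 0.178
```

```bash
python3 two.py 25
```

```text
21.85 [0.5842, -0.125, 0.0927] [[-0.7453, 0.6667, 0.004], [0.6667, 0.7453, -0.0004], [-0.0032, 0.0024, -1.0]] [ 1.2  2.6 15. ] 0.178
 21.9 [0.5842, -0.125, 0.0926] [[-0.7453, 0.6667, 0.0039], [0.6667, 0.7453, -0.0003], [-0.0032, 0.0024, -1.0]] [ 1.8  3.  12.7] 0.171
```

View pics/c25.png

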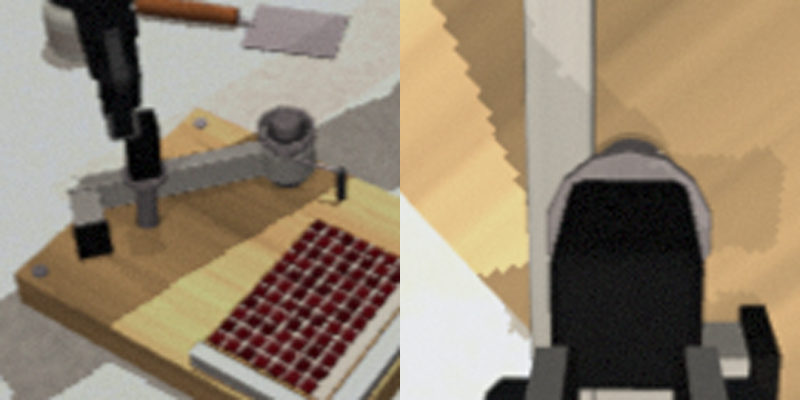

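```bash
python3 -c "
from pf4 import *
s=json.load(open('pics/s25.json'));w=json.load(open('pics/w25.json'));k=400/130
P=HW*[1,1,0]
a=cv2.resize(cv2.imread('pics/s25.png')[170:300,165:295],(400,400),interpolation=cv2.INTER_CUBIC);b=cv2.resize(cv2.imread('pics/w25.png')[140:270,200:330],(400,400),interpolation=cv2.INTER_CUBIC)
th=np.linspace(0,2*np.pi,40)
sq=np.array([[-1,-1,0],[-1,1,0],[1,1,0],[1,-1,0]])*.012@Rz(-.729).T
for I,m,o in ((a,s,[165,170]),(b,w,[200,140])):
  for z,c in ((.075,(0,255,255)),(.081,(0,255,0))):
    cv2.polylines(I,[((proj(m,P+np.c_[.017*np.cos(th),.017*np.sin(th),z+0*th])-o)*k).astype(int)],True,c,1)
  for z in (.081,.131): cv2.polylines(I,[((proj(m,P+sq+[0,0,z])-o)*k).astype(int)],True,(255,0,255),1)
cv2.imwrite('pics/o25.png',cv2.hconcat([a,b]))"
```

```text
(no output)
```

View pics/o25.png

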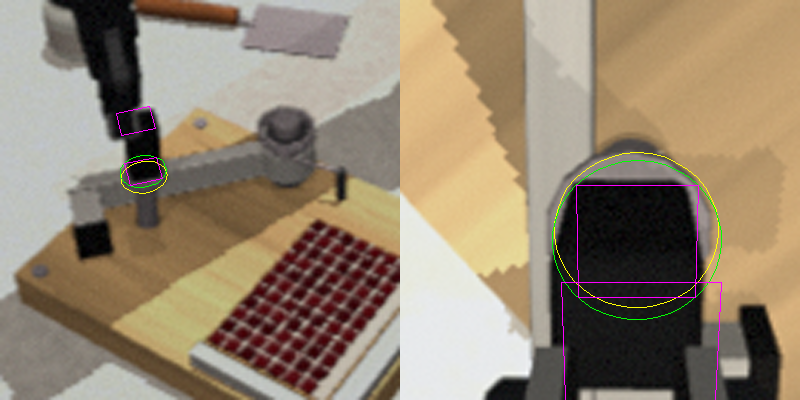

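>>> {"op": "carry_out", "data": {
  "plan": [
    {"gripper": 0.1,"translation": [0,0,-0.001],"turn": 0},
    {"gripper": 0.3,"translation": [0,0,0],"turn": 0},
    {"gripper": 0.5,"translation": [0,0,0],"turn": 0},
    {"gripper": 0.8,"translation": [0,0,0],"turn": 0},
    {"gripper": 0.8,"translation": [0,0,0],"turn": 0}
  ]
}}

```text
clock: 22.58
tool_pos: [0.582, -0.1249, 0.0914]
tool_rot: [[-0.745, 0.667, -0.001], [0.667, 0.745, -0.0], [0.0, -0.001, -1.0]]
force: [0.3, -1.3, -0.2]
grip_width: 0.799
```

```bash
python3 two.py 26
```

```text
22.57 [0.582, -0.1249, 0.0914] [[-0.7452, 0.6669, -0.0008], [0.6669, 0.7452, -0.0004], [0.0004, -0.0009, -1.0]] [ 0.3 -1.3 -0.2] 0.799
 22.62 [0.5821, -0.1248, 0.0914] [[-0.7453, 0.6668, -0.0006], [0.6668, 0.7453, -0.0003], [0.0002, -0.0006, -1.0]] [-0.8  0.7 -0.1] 0.799
```

View pics/c26.png

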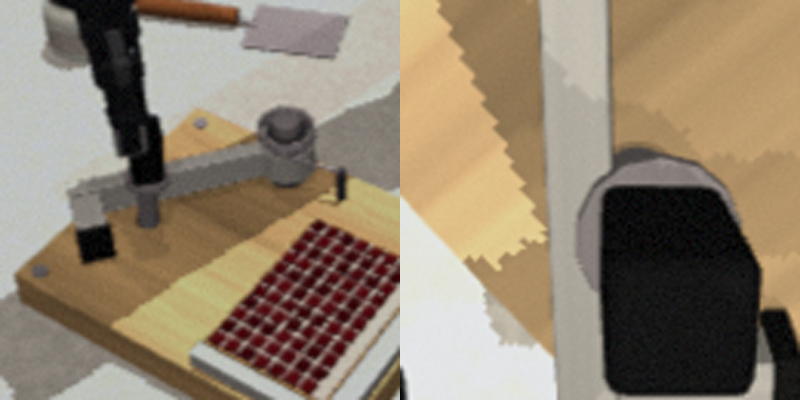

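>>> {"op": "carry_out", "data": {
  "plan": [
    {"gripper": 1,"translation": [0,0,-0.01],"turn": 0},
    {"gripper": 1,"translation": [0,0,-0.03],"turn": 0},
    {"gripper": 1,"translation": [0,0,-0.04],"turn": 0},
    {"gripper": 1,"translation": [0,0,-0.04],"turn": 0},
    {"gripper": 1,"translation": [0.04,0,-0.04],"turn": 0}
  ]
}}

```text
clock: 23.3
tool_pos: [0.5529, -0.0993, 0.2534]
tool_rot: [[-0.743, 0.669, 0.001], [0.669, 0.743, -0.002], [-0.002, -0.001, -1.0]]
force: [0.8, 1.0, -0.3]
grip_width: 1.0
```

>>> {"op": "carry_out", "data": {
  "plan": [
    {"gripper": 1,"translation": [0.05,0,-0.02],"turn": 0},
    {"gripper": 1,"translation": [0.04,0,0],"turn": 0},
    {"gripper": 1,"translation": [0,0,0],"turn": 0},
    {"gripper": 1,"translation": [0,0,0],"turn": 0},
    {"gripper": 1,"translation": [0,0,0],"turn": 0}
  ]
}}

```text
clock: 23.92
tool_pos: [0.4859, -0.0388, 0.2716]
tool_rot: [[-0.744, 0.668, -0.0], [0.668, 0.744, -0.001], [-0.0, -0.001, -1.0]]
force: [-0.2, -0.7, 0.1]
grip_width: 0.996
```

```bash
python3 two.py 27; python3 snap.py t27 top; python3 -c "
import cv2
a=cv2.imread('pics/s27.png');b=cv2.imread('pics/t27.png')
cv2.imwrite('pics/c27.png',cv2.hconcat([cv2.resize(a[170:320,150:330],(500,417),interpolation=cv2.INTER_CUBIC),cv2.resize(b[130:225,225:330],(300,417),interpolation=cv2.INTER_CUBIC)]))"
```

```text
23.93 [0.4859, -0.0388, 0.2716] [[-0.7444, 0.6678, -0.0002], [0.6678, 0.7444, -0.0006], [-0.0002, -0.0006, -1.0]] [-0.2 -0.7  0.1] 0.996
 23.98 [0.4859, -0.0388, 0.2715] [[-0.7444, 0.6678, -0.0004], [0.6678, 0.7444, -0.0007], [-0.0002, -0.0008, -1.0]] [-0.2  0.5 -0.9] 0.995

24.02 [0.4858, -0.0386, 0.2714] [[-0.7445, 0.6677, -0.0006], [0.6677, 0.7445, -0.0007], [-0.0, -0.0009, -1.0]] [-0.4  0.  -0.5] 0.999
```

View pics/c27.png

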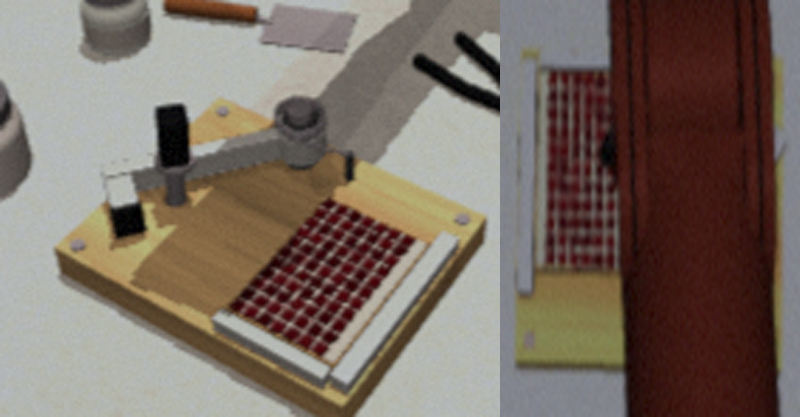

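View pics/w27.png

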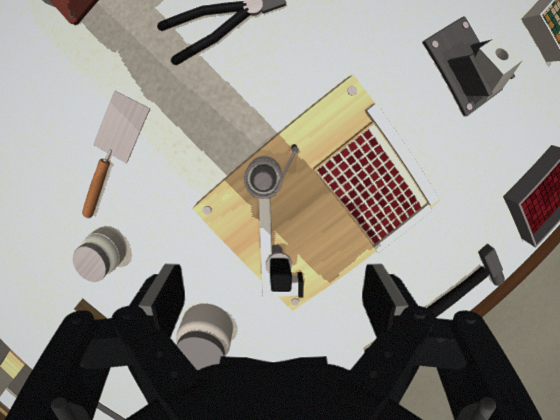

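```bash
python3 -c "
from pf4 import *
s=json.load(open('pics/s27.json'));sc=5
P=HW*[1,1,0]
a=cv2.resize(cv2.imread('pics/s27.png')[190:270,170:280],None,fx=5,fy=5,interpolation=cv2.INTER_CUBIC); a=cv2.hconcat([a[:,:400],a[:,:400]])
th=np.linspace(0,2*np.pi,40)
for z,r,c in ((.075,.017,(0,255,255)),(.081,.017,(0,255,0)),(.032,.0095,(0,0,255))):
    cv2.polylines(a,[((proj(s,P+np.c_[r*np.cos(th),r*np.sin(th),z+0*th])-[170,190])*sc).astype(int)],True,c,1)
sq=np.array([[-1,-1,0],[-1,1,0],[1,1,0],[1,-1,0]])*.012@Rz(-.729).T
cv2.polylines(a,[((proj(s,P+sq+[0,0,.131])-[170,190])*sc).astype(int)],True,(255,0,255),1)
cv2.imwrite('pics/o27.png',a)"
```

```text
(no output)
```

View pics/o27.png

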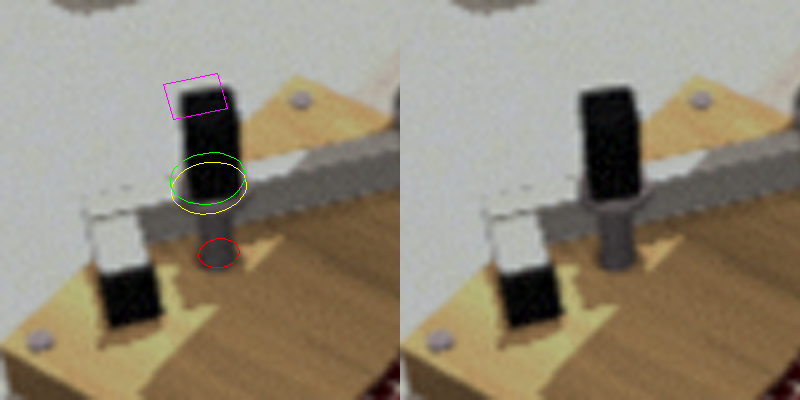

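```bash
python3 -c "
from workcell import env
print(env.hand_in()); print(env.observe()['clock'])"
```

```text
the job is handed in; nothing more can be done
None
the job is handed in; nothing more can be done
```

The pin now stands in the jig's hole with the clamp arm resting against it, swung away from the mosaic. I let go, moved the gripper clear and handed the job in at about 24 s of the 54 s allowed.

**How it went:** I drew the pin out along the sleeve's lean and swung the arm back with its shank. I caught the tip in the hole, tipped the pin upright there and pressed it down until it stopped at about 15 N.

**What did not go to plan:** the pads held the grip about 12 mm off centre. The pin would not stay upright in the gripper and kept swinging back to a lean of about 0.37 rad. I pushed it upright against the sleeve block and then against the clamp arm's pad stem, but neither held, so I carried it leaning and tipped it upright in the hole instead.

**Last checks:**
- **Pin depth:** in the scene picture the flange sits where it should for a pin fully down, or a few pixels lower. My position estimates are good to about 2–3 mm.
- **Pin lean:** the pin leans slightly within the hole's play, its top towards the panel side.
- **Panel and bystanders:** the mosaic panel appears unmoved between its fences. The tub and jar look untouched in the last pictures and the dish did too in the last ones that showed it, though I did not measure any of them again.
- **Forces:** the highest wrist force I saw was about 15 N.
- **Not confirmed:** the robot hid most of the jig from the top camera, so that view could not confirm the result. I did not measure the arm's final angle directly.

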